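# Fit the splined carrier to the glaze mixer, load the jars, close and start it

## Robot

A 6-joint arm with a two-finger parallel gripper is mounted at the origin on the work surface. World frame = base frame: x ahead of the robot, y to its left, z up, the work surface at z = 0. Lengths are in m, angles in degrees, forces in N, time in s.
With the tool pointing down it reaches from about 0.3 to 0.75 m from the base axis. Payload 8.5 kg.
Tool frame: the origin (TCP) lies at the very end of the fingers, on their centre line; the grasp point (between the pads) lies 19 mm behind it (env.grasp_offset is the distance from the TCP to the grasp point, in m); y points along the fingers, z is the direction in which the jaws open and shut, and the axes are right-handed (so a half turn about y gives the same grasp; the last joint's range is limited). The gripper opens to 85 mm and grips with 20 to 120 N. Pads are 22 mm wide; open, the fingers measure 114 mm over their backs; the gripper's body (76 mm by 85 mm) begins 54 mm behind the grasp point. The pads swing forward as they close: fully open they stand 13 mm farther back than shut.
Start: joints at [50.976, 21.807, 74.336, -0, 83.858, -12.336], TCP at [0.247, 0.491, 0.231] pointing down, gripper open.
Joint ranges: [-178.18, 178.18], [-50.72, 133.34], [12.68, 142.11], [-81.47, 261.47], [9.98, 163.14], [-165.26, 165.26]. Speed limits (degrees/s): [136.94, 136.94, 180, 180, 180, 180].

## Interface

Orientations are given as a 3x3 rotation matrix whose columns are the frame's x, y, z axes.
In Python, from rig import env gives the robot as it stands. The module is installed in compiled form; this text tells all that it offers.
- The arm moves only by the shell command python3 -m pendant 'ROWS' [FORCE]. ROWS is JSON, a list of rows, each a list of 3 entries, a list of its own where there are three numbers: the shift along the world's x, y, z as a fraction of full scale, then the turn about the world's z as a fraction of full scale, then the opening, from 0 (shut) to 1 (fully open). A call has 1 to 12 rows; each row shifts and turns the commanded pose from where the row before left it; what a row does not reach is not made up. Full scale, the value 1, is 30 mm for a shift and 5 degrees for a turn. A row lasts 1/12 s, in which the tool goes at most 41.7 mm and 7.16 degrees, less where a joint would pass 70% of its speed; a pose out of reach is approached as far as the arm can. A call with a number of a shift or a turn outside -1 to 1 is refused whole. A call with a gripper value outside its range is refused whole. The fingers move at their own pace and stop on an object; FORCE is the grip in N (left out, the last holds). Time passes only in rows, so rows that do not move let the fingers close. It gives the time, the measured TCP pose, the force and the opening at its end, in the units of the state.
- env.observe(): the state, without advancing time (a new reading comes with each control period).
- env.get_image(name): name is "scene" or "top"; returns (picture, depth): 400x640x3 uint8, red, green, blue; 400x640 float32, m along the optical axis (not along the pixel's ray), 0 where there is no reading.
- env.camera_model(name): a dict with "camera_matrix" (3x3 intrinsics, pixels), "dist_coeffs" ([k1, k2, p1, p2, k3] as OpenCV has them; the pictures are not rectified), "R" (3x3) and "t" (3): a world point X has camera coordinates R X + t. Camera axes: x right, y down, z forward; pixel columns grow to the right and rows downward; lengths in m; the calibration is good to about 2 mm. A picture is of the moment at which its call begins. camera_model takes no time and is no camera call.
- env.close_job(): hands the job in, once; it reports no verdict.
The state is a dict: "time_s": time; "q": joint angles; "qvel": joint speeds; "joint_efforts": joint torques, N m; "position": TCP position; "tool_rot": TCP orientation; "ft_force": force on the tool from outside, world axes, zero at the start; "wrist_torque": the same for the moment, N m; "grip_width": finger opening in m.
Only numpy, scipy, OpenCV 4.12 (cv2) and the standard library are available. Lean on these libraries where they do the work, as an engineer would, in place of code of your own. Each camera call takes 0.05 s, during which the arm holds its last target.

## Task

Get the glaze mixer going: turn the jar carrier so that its hub matches the mixer's splined spindle and slide it down until it sits fully home, then stand every glaze jar that is on the table upright in a pocket of its own. Lower the clear lid gently until it is shut, without letting it slam, swing the orange latch fully across the lid's red tab, and then press the green start button right down. Do not shift or knock over the two figurines.

Things in the scene. Friction and masses are not known exactly. Their poses are not given: they have to be found in the camera images.
- mixer: glaze mixer, fixed: open square white tub. Origin on the table under the tub's centre; x from its front ledge (robot side) to the lid hinge at the back, z up. Tub 200 x 200 mm outside, walls 4 mm, rim 50 mm above the table, floor 8 mm. Front ledge x -145 to -100 mm, 45 mm high, with latch and button (y -68 mm); back ledge to x +118 mm, 46 mm high
- spindle_seat (a point): on the spindle axis at the tub's centre, on the dark shoulder disc (76 mm wide) that carries the carrier's underside when home, 20 mm above the table. Above it stands the brass spline: a cross of two bars, each 40 mm tip to tip, 8 mm wide, along this point's x and y axes (z up), 30 mm high plus a 4 mm roof-shaped lead-in (45 degree flanks)
- spindle (a joint): angle of the spindle about the vertical in the mixer, rad, counter-clockwise from above; 0 when the cross lies along the mixer's x and y axes. Stiff: it turns only under more than 0.4 N m
- carrier: jar carrier, 500 g, 185 mm wide: blue: square hub, 46 mm high, 4 round pads along +x, +y, -x, -y. Origin on the axis at the underside, z up. Cross-shaped blind bore from below, slots along x and y (under the yellow stripes), 10.5 mm wide, 42.5 tip to tip, 40 deep: fits in any quarter turn. Orange blade handle on top: 50 mm along the diagonal between +x and +y, 16 thick, 46 to 86 mm up
- pocket0 (a point): jar pocket 0: centre of the top of the carrier's +x pad (68 mm diameter), 58 mm from the axis, 6 mm above the carrier's underside; axes as the carrier's. Four steel pins (7 mm thick, tops 20 mm above the pad, joined by a wire hoop) on the diagonals, 30.5 mm from this centre, keep a jar in with about 4 mm play all round
- pocket1 (a point): jar pocket 1: centre of the top of the carrier's +y pad (68 mm diameter), 58 mm from the axis, 6 mm above the carrier's underside; axes as the carrier's. Four steel pins (7 mm thick, tops 20 mm above the pad, joined by a wire hoop) on the diagonals, 30.5 mm from this centre, keep a jar in with about 4 mm play all round
- pocket2 (a point): jar pocket 2: centre of the top of the carrier's -x pad (68 mm diameter), 58 mm from the axis, 6 mm above the carrier's underside; axes as the carrier's. Four steel pins (7 mm thick, tops 20 mm above the pad, joined by a wire hoop) on the diagonals, 30.5 mm from this centre, keep a jar in with about 4 mm play all round
- pocket3 (a point): jar pocket 3: centre of the top of the carrier's -y pad (68 mm diameter), 58 mm from the axis, 6 mm above the carrier's underside; axes as the carrier's. Four steel pins (7 mm thick, tops 20 mm above the pad, joined by a wire hoop) on the diagonals, 30.5 mm from this centre, keep a jar in with about 4 mm play all round
- jar_red: glaze jar: white cylinder with a red cap and band, 46 mm diameter, 65 mm tall, 160 g, heavy at the bottom; origin at the centre of its underside, z up. May be absent (None)
- jar_yellow: glaze jar: white cylinder with a yellow cap and band, 46 mm diameter, 65 mm tall, 160 g, heavy at the bottom; origin at the centre of its underside, z up. May be absent (None)
- jar_green: glaze jar: white cylinder with a green cap and band, 46 mm diameter, 65 mm tall, 160 g, heavy at the bottom; origin at the centre of its underside, z up. May be absent (None)
- jar_blue: glaze jar: white cylinder with a blue cap and band, 46 mm diameter, 65 mm tall, 160 g, heavy at the bottom; origin at the centre of its underside, z up. May be absent (None)
- lid (a joint): lid angle, rad: 0 shut, starts about 1.55 (upright), up to 1.75; rises from the front. A stiff hinge: the lid stays where it is left and needs about 3 to 7 N at the tab. Clear box-shaped cover 200 mm wide, 218 mm from hinge to front face, 68 mm high above the rim when shut
- lid_hinge (a point): on the lid's hinge line, at its middle, at the back of the mixer, 118 mm behind the tub's centre, 50 mm above the table
- lid_tab (a point): middle of the outer face of the red tab on the lid's front (the face on top when the lid is shut), 238 mm from the hinge line and 16 mm outward. The tab is 40 mm long (218 to 258 mm from the hinge line), 50 mm wide and 8 mm thick; it stands up when the lid is open and lies level when shut. The point's axes turn with the lid: when shut x points to the hinge and z up
- latch (a joint): angle of the orange latch bar about its upright pivot (in the mixer's frame at x -124, y +62 mm), rad: 0 shut (bar across the tab, along the mixer's -y), starts 1.1 to 1.5 (bar towards the robot, along the mixer's -x at 1.57). It stays where it is left; light
- latch_knob (a point): middle of the upright black round knob (16 mm diameter, 30 mm tall, from 84 to 114 mm above the table) on the latch bar, 50 mm from the pivot, 104 mm above the table
- start (a joint): travel of the start button, m: 0 out, 0.006 fully down (5 N); springs back
- start_top (a point): middle of the top of the green round start button, 28 mm diameter, on the front ledge; press straight down
- figurine_painted: bystander: white and blue ceramic figurine, 67 mm wide, 115 mm tall; origin under its centre
- figurine_clay: bystander: brown clay figurine, 67 mm wide, 115 mm tall; origin under its centre
There are look-alikes about, which are no part of the job. Leave any purple look-alike of the jar_red alone.

How it is judged:
By the outcome, as a careful person would: the job done as asked, in the order asked, and still so for the second after the job is handed in, with the robot touching nothing.
Of jar_red, jar_yellow, jar_green, jar_blue only 2 to 4 are there at a start; the rules pass over those that are not, and their reading is None.
At some moment in a run one of jar_red, jar_yellow, jar_green, jar_blue, carrier may be knocked a few centimetres aside while the robot is not near it.
Once in a run the grip may slacken for a moment while it holds something.
It also fails if it takes over 210 s, if anything falls off the work surface, if the arm or the gripper's body presses on something with over 40 N, if the wrist force passes 120 N, or if a joint passes its speed limit or range.

## Working session

There is one attempt and no reset: what is moved stays moved. The work goes in short steps, Python scripts to look and compute and a shell command to move; the robot and the scene stay as the last step left them, time stands still between calls to the robot, and variables do not carry over. Pictures are saved under pics/ and viewed, and the job is handed in when it is done.

```bash
ls -la; mkdir -p pics; python3 - <<'E'
from rig import env
import cv2,numpy as np
np.set_printoptions(precision=4,suppress=True)
s=env.observe(); print(s)
print(env.grasp_offset)
for n in("scene","top"):
    im,d=env.get_image(n); cv2.imwrite(f"pics/{n}0.png",im[:,:,::-1]); np.save(f"/tmp/{n}0.npy",d)
    m=env.camera_model(n); print(n,m, "centre",-m["R"].T@m["t"])
E
```

```text
total 12
drwxr-xr-x  3 agent agent 4096 Dec  6 12:58 .
drwxr-xr-x 23 root  root  4096 Dec  6 12:58 ..
drwxr-xr-x  2 agent agent 4096 Dec  6 12:58 pics
{'time_s': 0.0, 'q': array([ 50.9755,  21.8422,  74.3866,   0.0003,  83.8575, -12.3367]), 'qvel': array([-0.057 , -0.0295, -0.085 , -0.0537,  0.057 ,  0.0023]), 'joint_efforts': array([ -0.0006, -44.8456, -23.1287,  -0.0002,   0.0047,  -0.    ]), 'position': array([0.2468, 0.4912, 0.2307]), 'tool_rot': array([[ 0.8935, -0.001 ,  0.4491],
       [-0.4491, -0.0012,  0.8935],
       [-0.0003, -1.    , -0.0015]]), 'ft_force': array([-0.1032, -0.3084, -1.01  ]), 'wrist_torque': array([-0.0069, -0.0061, -0.0012]), 'grip_width': 0.08533446543245489}
0.0187
scene {'camera_matrix': array([[375.6874,   0.    , 319.141 ],
       [  0.    , 375.6874, 203.1376],
       [  0.    ,   0.    ,   1.    ]]), 'dist_coeffs': array([-0.017,  0.   ,  0.   ,  0.   ,  0.   ]), 'R': array([[-0.7445,  0.6676,  0.0009],
       [ 0.5041,  0.563 , -0.6548],
       [-0.4377, -0.4871, -0.7558]]), 't': array([ 0.3945, -0.2112,  1.4967])} centre [1.0553 0.5846 0.9925]
top {'camera_matrix': array([[389.2168,   0.    , 310.298 ],
       [  0.    , 389.2168, 199.725 ],
       [  0.    ,   0.    ,   1.    ]]), 'dist_coeffs': array([-0.0689,  0.    ,  0.    ,  0.    ,  0.    ]), 'R': array([[-0.0168, -0.9994,  0.0292],
       [-0.9925,  0.0131, -0.1219],
       [ 0.1214, -0.031 , -0.9921]]), 't': array([0.0165, 0.561 , 1.0665])} centre [0.4275 0.0422 1.126 ]
```

View pics/scene0.png

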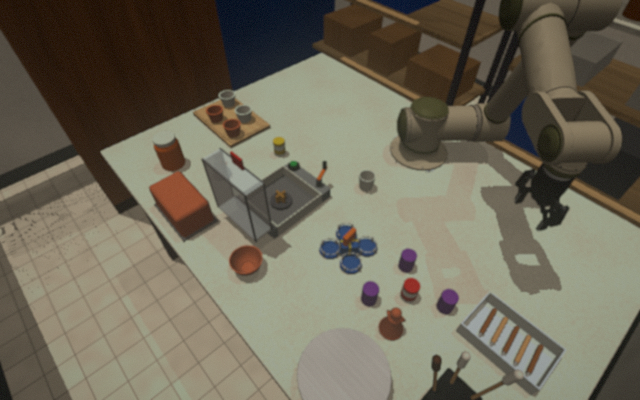

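View pics/top0.png

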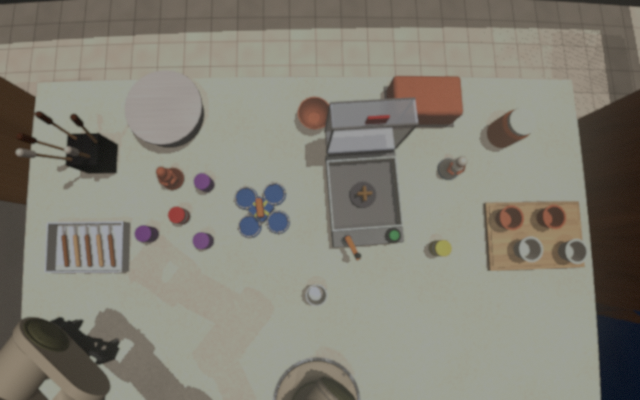

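```bash
python3 - <<'E'
import cv2,numpy as np
t=cv2.imread("pics/top0.png"); s=cv2.imread("pics/scene0.png")
r=lambda im,x,y,w,h,W,H:cv2.resize(im[y:y+h,x:x+w],(W,H),interpolation=cv2.INTER_CUBIC)
cv2.imwrite("pics/c1.png",cv2.convertScaleAbs(np.vstack([np.hstack([r(t,125,160,180,100,400,225),r(t,295,200,160,110,400,225)]),np.hstack([r(s,330,200,140,140,400,375),r(s,200,90,190,160,400,375)])]),alpha=1.3))
E
```

```text
(no output)
```

View pics/c1.png

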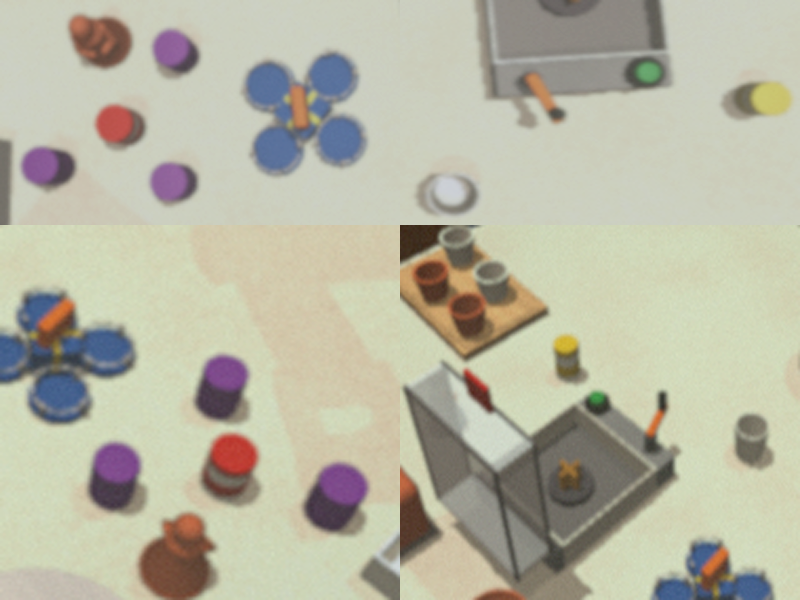

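Candidates (top picture px). Red cap: (178,215). The red flowerpots and lid tab are not jars. Plain purple cylinders: (203,183), (145,234) and (202,241), decoys. Yellow cap: (442,248), a jar. A grey open cup at (314,294) is not a jar. There are no blue or green jars. So the jars are red and yellow, both with a white body and band. The crop confirms this. Next I measure everything.

```bash
cat > h.py <<'E'
from rig import env
import cv2,numpy as np
np.set_printoptions(precision=4,suppress=True)
def grab(n,save=None):
    im,d=env.get_image(n)
    if save: cv2.imwrite(f"pics/{save}.png",im[:,:,::-1])
    return im,d
def ray(n,uv):
    m=env.camera_model(n)
    p=cv2.undistortPoints(np.float64(uv).reshape(-1,1,2),m["camera_matrix"],m["dist_coeffs"]).reshape(-1,2)
    return -m["R"].T@m["t"], np.c_[p,np.ones(len(p))]@m["R"], p
def plane(n,uv,z):
    c,r,_=ray(n,uv); k=(z-c[2])/r[:,2]; return c+r*k[:,None]
def cloud(n,d):
    h,w=d.shape; uv=np.stack(np.meshgrid(np.arange(w),np.arange(h)),-1).reshape(-1,2)
    c,r,_=ray(n,uv); P=c+r*d.reshape(-1,1); P[d.reshape(-1)==0]=np.nan
    return P.reshape(h,w,3)
def proj(n,X):
    m=env.camera_model(n); return cv2.projectPoints(np.float64(X).reshape(-1,1,3),cv2.Rodrigues(m["R"])[0],m["t"],m["camera_matrix"],m["dist_coeffs"])[0].reshape(-1,2)
def hsv(im): return cv2.cvtColor(im,cv2.COLOR_RGB2HSV)
def blobs(mask,amin=15):
    n,l,st,ce=cv2.connectedComponentsWithStats(mask.astype(np.uint8))
    return [(st[i,4],ce[i],l==i) for i in range(1,n) if st[i,4]>=amin]
RNG={'red':((0,12),120,90),'yel':((22,35),110,80),'grn':((45,85),90,40),'blu':((100,122),90,50),'org':((5,17),150,120),'pur':((128,155),80,50)}
def col(im,k):
    H=hsv(im).astype(int); (a,b),s,v=RNG[k]
    m=(H[...,0]>=a)&(H[...,0]<=b)
    if k=='red': m|=(H[...,0]>=172)
    return m&(H[...,1]>=s)&(H[...,2]>=v)
E
python3 - <<'E'
from h import *
for n in("scene","top"):
    im,d=grab(n,n+"1"); P=cloud(n,d)
    for k in RNG:
        for a,c,m in blobs(col(im,k)):
            p=P[m]; p=p[~np.isnan(p[:,0])]
            if len(p): print(n,k,a,c.round(1),np.median(p,0),"z",np.percentile(p[:,2],[5,95]))
E
```

```text
scene red 74 [214.6 109.9] [ 0.4924 -0.6961  0.0661] z [0.0346 0.0701]
scene red 91 [231.8 124.1] [ 0.4896 -0.5695  0.0654] z [0.0305 0.07  ]
scene red 81 [162.9 148.8] [ 0.7904 -0.5503  0.1037] z [0.0972 0.1117]
scene red 33 [235.5 156.2] [ 0.7145 -0.133   0.3064] z [0.3024 0.3087]
scene red 40 [320.6 174.6] [ 0.4387 -0.0947  0.0825] z [0.08   0.0865]
scene red 1605 [177.6 196.1] [ 0.8556 -0.3158  0.0987] z [0.094  0.1017]
scene red 77 [349.3 234. ] [0.5438 0.1501 0.0843] z [0.0808 0.0873]
scene red 620 [247.2 260. ] [ 0.8046 -0.0191  0.0181] z [0.0028 0.0493]
scene red 191 [411.4 285.4] [0.5289 0.3792 0.0646] z [0.0614 0.0671]
scene red 147 [394.  315.4] [0.6472 0.4103 0.1043] z [0.0727 0.1152]
scene red 94 [386.3 331.9] [0.6631 0.4108 0.0187] z [0.0063 0.0498]
scene yel 82 [278.2 141. ] [ 0.4241 -0.351   0.0634] z [0.0592 0.0664]
scene grn 33 [293.2 163.8] [ 0.4628 -0.2138  0.0648] z [0.0619 0.0684]
scene blu 106 [397.7   3.8] [-0.6081 -0.6625  0.2088] z [0.1869 0.2308]
scene blu 583 [519.2 132.2] [-0.6099  0.1546 -0.1451] z [-0.1958 -0.0456]
scene blu 76 [342.9 230.7] [0.5041 0.0
[... 1650 characters left out ...]
537  0.0649] z [0.0609 0.0677]
top grn 47 [394.  234.8] [ 0.4568 -0.219   0.0661] z [0.0636 0.0691]
top blu 227 [273.6 193.2] [0.5854 0.1123 0.0058] z [0.0026 0.0094]
top blu 229 [245.1 197.3] [0.5747 0.196  0.0057] z [0.0027 0.0092]
top blu 30 [268.8 207.4] [0.5406 0.1239 0.0463] z [0.0426 0.0489]
top blu 25 [252.1 209.2] [0.5358 0.1709 0.0461] z [0.0431 0.0485]
top blu 235 [277.5 221.5] [0.5039 0.1036 0.006 ] z [0.0024 0.009 ]
top blu 232 [248.9 225.6] [0.4914 0.1845 0.0058] z [0.002  0.0091]
top pur 165 [201.8 181.3] [0.6131 0.3071 0.0649] z [0.0616 0.0681]
top pur 177 [143.  233.2] [0.4721 0.4659 0.0647] z [0.0619 0.0679]
top pur 167 [200.8 240.4] [0.4513 0.3072 0.065 ] z [0.0621 0.0682]
```

```bash
python3 - <<'E'
from h import *
ims=[];ds=[]
for i in range(6):
    im,d=grab("top"); ims.append(im.astype(float)); ds.append(d)
im=np.mean(ims,0).astype(np.uint8); d=np.median(ds,0)
np.savez("/tmp/top.npz",im=im,d=d)
P=cloud("top",d)
im2=np.mean([grab("scene")[0].astype(float) for i in range(6)],0).astype(np.uint8); np.savez("/tmp/scene.npz",im=im2)
x,y,w,h=320,90,120,180
c=cv2.resize(im[y:y+h,x:x+w],None,fx=3.3,fy=3.3,interpolation=cv2.INTER_CUBIC)
x,y,w,h=225,175,75,75
c2=cv2.resize(im[y:y+h,x:x+w],(390,390),interpolation=cv2.INTER_CUBIC)
o=np.zeros((c.shape[0],800,3),np.uint8); o[:,:c.shape[1]]=c; o[:390,405:795]=c2
cv2.imwrite("pics/mix.png",cv2.convertScaleAbs(o[:,:,::-1],alpha=1.4))
# rim points
Z=P[...,2]
H=hsv(im)
uu,vv=np.meshgrid(np.arange(640),np.arange(400))
reg=(uu>320)&(uu<412)&(vv>150)&(vv<260)
m=reg&(abs(Z-0.05)<0.006)
p=P[m]; print(len(p),p[:,:2].min(0),p[:,:2].max(0)); print("minrect",cv2.minAreaRect(p[:,:2].astype(np.float32)))
m=reg&(Z>0.044)&(abs(P[...,0]-0.56)<0.05)&(abs(P[...,1]+0.135)<0.045)
m=reg&(Z>0.035)&(np.hypot(P[...,0]-0.56,P[...,1]+0.135)<0.04)
p=P[m]; print("spl",len(p),p.mean(0)); print(p)
E
```

```text
1534 [ 0.4295 -0.2492] [ 0.6961 -0.0385]
minrect ((0.5661669969558716, -0.1445484459400177), (0.26592400670051575, 0.1984974592924118), 3.2732999324798584)
spl 94 [ 0.5762 -0.1442  0.0492]
[[ 0.5964 -0.1407  0.0485]
 [ 0.5959 -0.143   0.0516]
 [ 0.5957 -0.1456  0.0528]
 [ 0.5934 -0.1405  0.0495]
 [ 0.5929 -0.1428  0.0523]
 [ 0.5931 -0.1458  0.0512]
 [ 0.5905 -0.1403  0.0497]
 [ 0.5902 -0.1428  0.0518]
 [ 0.59   -0.1455  0.0527]
 [ 0.5879 -0.1405  0.0479]
 [ 0.5872 -0.1426  0.0525]
 [ 0.5873 -0.1455  0.052 ]
 [ 0.5854 -0.1408  0.0456]
 [ 0.5846 -0.1427  0.0513]
 [ 0.5842 -0.1451  0.0535]
 [ 0.5848 -0.1487  0.0494]
 [ 0.5828 -0.141   0.0442]
 [ 0.5819 -0.1428  0.0503]
 [ 0.5811 -0.1447  0.0552]
 [ 0.582  -0.1487  0.049 ]
 [ 0.5817 -0.1512  0.0507]
 [ 0.5819 -0.1543  0.0493]
 [ 0.5817 -0.1569  0.0503]
 [ 0.5816 -0.1597  0.0507]
 [ 0.5818 -0.1627  0.0494]
 [ 0.5811 -0.1249  0.0374]
 [ 0.5792 -0.1257  0.0506]
 [ 0.5791 -0.1284  0.051 ]
 [ 0.5789 -0.131   0.0523]
 [ 0.5792 -0.1342  0.0501]
 [ 0.5791 -0.137   0.0506]
 [ 0.5787 -0.1394  0.0529]
 [ 0.5788 -0.1423  0.0522]
 [ 0.5784 -0.1447  0
[... 927 characters left out ...]
 0.5743 -0.1582  0.0419]
 [ 0.5743 -0.161   0.0422]
 [ 0.5744 -0.164   0.041 ]
 [ 0.5717 -0.141   0.0415]
 [ 0.5705 -0.1423  0.0507]
 [ 0.5702 -0.1448  0.0526]
 [ 0.5704 -0.1479  0.0508]
 [ 0.569  -0.1411  0.0405]
 [ 0.5675 -0.1421  0.0516]
 [ 0.5674 -0.1447  0.0523]
 [ 0.5678 -0.1481  0.0493]
 [ 0.5663 -0.1412  0.0392]
 [ 0.5647 -0.142   0.0514]
 [ 0.5647 -0.1448  0.0515]
 [ 0.5647 -0.1477  0.0509]
 [ 0.5636 -0.1413  0.038 ]
 [ 0.5621 -0.1421  0.0502]
 [ 0.5617 -0.1444  0.053 ]
 [ 0.5618 -0.1475  0.0515]
 [ 0.561  -0.1415  0.0366]
 [ 0.5593 -0.1421  0.0497]
 [ 0.5591 -0.1446  0.0514]
 [ 0.5591 -0.1475  0.0509]
 [ 0.5581 -0.1414  0.0362]
 [ 0.5576 -0.1436  0.0406]
 [ 0.5578 -0.1468  0.0386]]
```

View pics/mix.png

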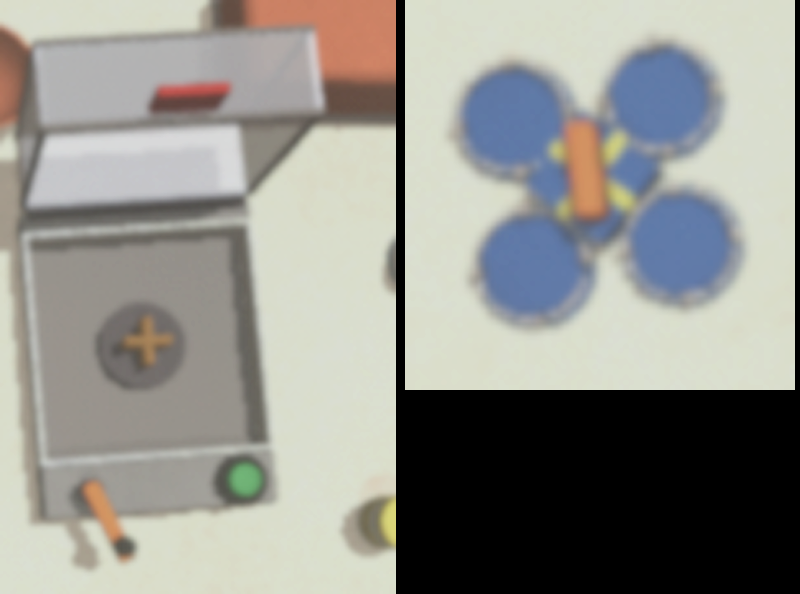

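```bash
python3 - <<'E'
from h import *
z=np.load("/tmp/top.npz"); P=cloud("top",z["d"]); im=z["im"]
uu,vv=np.meshgrid(np.arange(640),np.arange(400))
near=np.hypot(P[...,0]-.54,P[...,1]-.149)<.11
m=near&(P[...,2]>.078); p=P[m]; print("handle",len(p),cv2.minAreaRect(p[:,:2].astype(np.float32)),p.mean(0))
m=near&(P[...,2]>.04)&(P[...,2]<.052)&col(im,'blu'); p=P[m]; print("hub",cv2.minAreaRect(p[:,:2].astype(np.float32)))
for a,c,mm in blobs(col(im,'blu')&near&(P[...,2]<.012),100):
    cn=cv2.findContours(mm.astype(np.uint8),0,2)[0][0]; (cc,r)=cv2.minEnclosingCircle(cn); print(c,cc,r,plane("top",[c,cc],.006)[:,:2].ravel())
m=(P[...,2]>.06)&(P[...,2]<.07)
for k in('red','yel'):
    for a,c,mm in blobs(col(im,k)&m,30): 
        p=P[mm];print(k,c,a,cv2.minEnclosingCircle(p[:,:2].astype(np.float32)))
E
python3 -m pendant '[[[0.8,-0.95,0],0.57,1],[[0.8,-0.95,0],0.57,1],[[0.8,-0.95,0],0.57,1],[[0.8,-0.95,0],0.57,1],[[0.8,-0.95,0],0.57,1],[[0.8,-0.95,0],0.57,1],[[0.8,-0.95,0],0.57,1],[[0.8,-0.95,0],0.57,1],[[0.8,-0.95,0],0.57,1],[[0.8,-0.95,0],0.57,1],[[0.8,-0.95,0],0.57,1],[[0.8,-0.95,0],0.57,1]]'
```

```text
handle 114 ((0.5377181172370911, 0.14707840979099274), (0.04946524277329445, 0.015972603112459183), 7.453689098358154) [0.5377 0.1468 0.0853]
hub ((0.5376445055007935, 0.14688393473625183), (0.048135899007320404, 0.04571700096130371), 51.922760009765625)
[273.5398 193.1726] (273.5, 193.0) 8.558721542358398 [0.5852 0.1135 0.5857 0.1136]
[245.0961 197.3188] (245.1875, 197.3125) 8.581056594848633 [0.5741 0.1958 0.5741 0.1955]
[277.5365 221.4979] (277.5, 221.5) 8.631438255310059 [0.5028 0.1025 0.5028 0.1026]
[248.7787 225.6255] (248.70338439941406, 225.51695251464844) 8.660317420959473 [0.4921 0.185  0.4924 0.1852]
red [553.3604 217.5135] 111 ((0.4992401897907257, -0.6876774430274963), 0.03459903597831726)
red [176.3265 214.6122] 196 ((0.5217103362083435, 0.3754451870918274), 0.021788669750094414)
yel [442.474  247.9156] 154 ((0.41838496923446655, -0.35379448533058167), 0.02048577554523945)
time_s: 1.8
position: [0.536, 0.1477, 0.2314]
tool_rot: [[0.991, 0.0, -0.133], [0.133, 0.0, 0.991], [0.0, -1.0, 0.0]]
ft_force: [0.7, 1.1, -0.1]
grip_width: 0.0852
```

```bash
python3 -m pendant '[[[0.05,-0.03,-0.8],0,1],[[0,0,-0.8],0,1],[[0,0,-0.8],0,1],[[0,0,-0.8],0,1],[[0,0,-0.5],0,1],[[0,0,-0.2],0,1]]'
python3 - <<'E'
from h import *
a,_=grab("top"); b,_=grab("scene")
u=proj("top",[.5377,.1469,.08])[0].astype(int); v=proj("scene",[.5377,.1469,.1])[0].astype(int); print(u,v)
f=lambda im,c,r:cv2.resize(im[c[1]-r:c[1]+r,c[0]-r:c[0]+r],(400,400),interpolation=cv2.INTER_CUBIC)
cv2.imwrite("pics/g1.png",np.hstack([f(a,u,50),f(b,v,50)])[:,:,::-1])
E
```

```text
time_s: 2.3
position: [0.5355, 0.1484, 0.1121]
tool_rot: [[0.991, -0.004, -0.131], [0.131, -0.0, 0.991], [-0.004, -1.0, 0.0]]
ft_force: [-0.7, 0.4, 0.1]
grip_width: 0.0851
[259 206] [350 229]
```

View pics/g1.png

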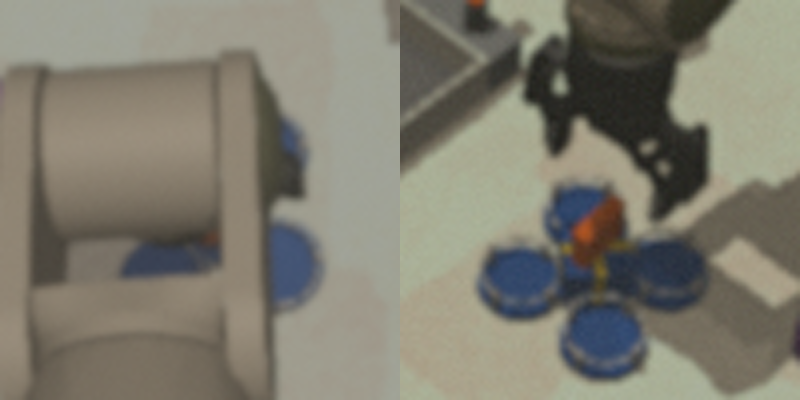

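The jaws straddle the handle in the scene view, so I continue down.

```bash
python3 -m pendant '[[[0,0,-0.6],0,1],[[0,0,-0.6],0,1],[[0,0,-0.5],0,1],[[0,0,-0.25],0,1],[[0,0,0],0,1],[[0,0,0],0,1]]'; python3 -m pendant '[[[0,0,0],0,0.5],[[0,0,0],0,0],[[0,0,0],0,0],[[0,0,0],0,0],[[0,0,0],0,0],[[0,0,0],0,0],[[0,0,0],0,0],[[0,0,0],0,0]]' 60
```

```text
time_s: 2.9
position: [0.5371, 0.1486, 0.0568]
tool_rot: [[0.991, 0.001, -0.131], [0.131, 0.0, 0.991], [0.001, -1.0, -0.0]]
ft_force: [-0.9, -0.2, 0.6]
grip_width: 0.0853
time_s: 3.57
position: [0.5368, 0.1484, 0.0562]
tool_rot: [[0.991, 0.001, -0.131], [0.131, -0.0, 0.991], [0.001, -1.0, -0.0]]
ft_force: [0.6, -1.4, 5.2]
grip_width: 0.0152
```

```bash
python3 -m pendant '[[[0,0,0.3],0,0],[[0,0,0.6],0,0],[[0,0,0.8],0,0],[[0,0,0.8],0,0],[[0,0,0.6],0,0],[[0,0,0.23],0,0],[[0,0,0],0,0]]' 80 && python3 -m pendant '[[[0.11,-0.8,0],-0.8,0],[[0.11,-0.8,0],-0.8,0],[[0.11,-0.8,0],-0.8,0],[[0.11,-0.8,0],-0.8,0],[[0.11,-0.8,0],-0.8,0],[[0.11,-0.8,0],-0.8,0],[[0.11,-0.8,0],-0.8,0],[[0.11,-0.8,0],-0.8,0],[[0.11,-0.8,0],-0.8,0],[[0.11,-0.8,0],-0.8,0],[[0.11,-0.8,0],-0.8,0],[[0.11,-0.8,0],-0.8,0]]';  python3 -m pendant '[[[0,0,0],0,0],[[0,0,0],0,0],[[0,0,0],0,0]]'
python3 - <<'E'
from h import *
a,_=grab("top","t2"); b,_=grab("scene","s2")
cv2.imwrite("pics/g2.png",np.vstack([cv2.resize(a[100:300,200:520],(640,400)),cv2.resize(b[100:300,180:380],(640,640))[:200*3]])[:,:,::-1][:600*2])
E
```

```text
time_s: 4.15
position: [0.5367, 0.1486, 0.1569]
tool_rot: [[0.991, 0.002, -0.131], [0.131, 0.0, 0.991], [0.002, -1.0, -0.0]]
ft_force: [0.1, -0.9, -4.9]
grip_width: 0.015
time_s: 5.15
position: [0.5753, -0.1403, 0.1536]
tool_rot: [[0.758, -0.004, 0.652], [-0.652, 0.002, 0.758], [-0.004, -1.0, -0.001]]
ft_force: [0.4, 0.7, -4.6]
grip_width: 0.0143
time_s: 5.4
position: [0.5754, -0.1389, 0.1542]
tool_rot: [[0.761, -0.003, 0.649], [-0.649, 0.002, 0.761], [-0.003, -1.0, -0.001]]
ft_force: [-0.3, 0.4, -5.2]
grip_width: 0.0149
```

View pics/t2.png

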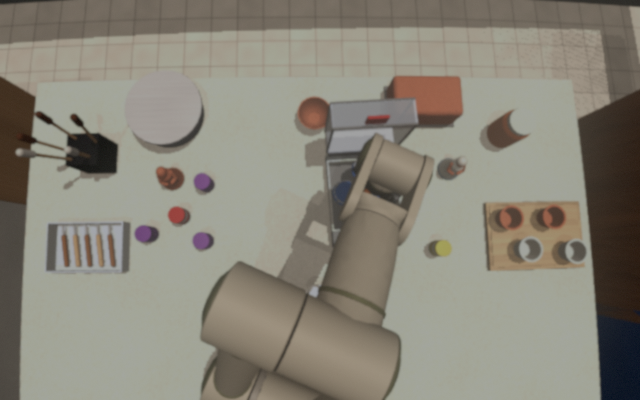

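View pics/s2.png

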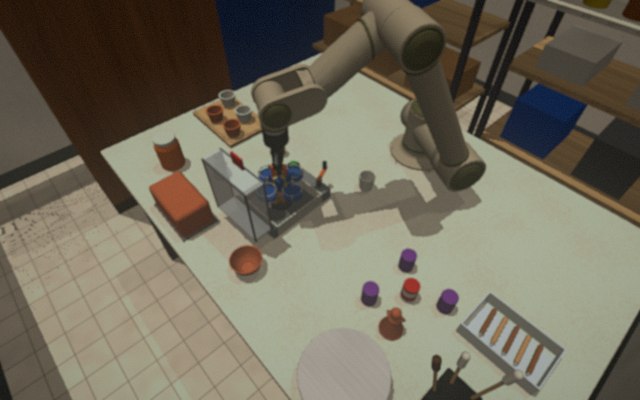

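```bash
python3 - <<'E'
from h import *
ims=[];ds=[]
for i in range(6):
    im,d=grab("scene"); ims.append(im.astype(float)); ds.append(d)
im=np.mean(ims,0).astype(np.uint8); d=np.median(ds,0); np.savez("/tmp/sc2.npz",im=im,d=d)
a=im[120:240,220:340]; b=np.load("/tmp/scene.npz")["im"][120:240,220:340]
cv2.imwrite("pics/g3.png",cv2.convertScaleAbs(np.hstack([cv2.resize(x,(400,400),interpolation=cv2.INTER_CUBIC) for x in(a,b)])[:,:,::-1],alpha=1.3))
P=cloud("scene",d)
for a_,c,m in blobs(col(im,'blu')&(P[...,2]>.09)&(P[...,2]<.17)): print(a_,c,np.median(P[m],0),P[m].min(0),P[m].max(0))
# spline in first scene depth
d0=np.load("/tmp/scene0.npy"); Q=cloud("scene",d0)
m=(Q[...,2]>.04)&(np.hypot(Q[...,0]-.5785,Q[...,1]+.1435)<.035); p=Q[m]; print("spl scene",len(p)); 
for r in p: print(r)
E
```

```text
59 [265.678  172.5763] [ 0.5864 -0.2101  0.1042] [ 0.5682 -0.2264  0.1021] [ 0.6064 -0.1507  0.1452]
82 [293.3659 170.9512] [ 0.5095 -0.1517  0.1042] [ 0.4887 -0.1736  0.1026] [ 0.5548 -0.1162  0.1464]
24 [277.7083 180.3333] [ 0.5981 -0.1211  0.1439] [ 0.5883 -0.1293  0.1398] [ 0.604  -0.1118  0.1456]
62 [269.1774 189.5161] [ 0.6219 -0.1378  0.1041] [ 0.6063 -0.1595  0.1006] [ 0.6389 -0.1227  0.1072]
84 [291.619  189.4286] [ 0.5674 -0.0904  0.1042] [ 0.5462 -0.1123  0.1019] [ 0.5889 -0.0721  0.1063]
31 [271.4839 196.6452] [ 0.6355 -0.1089  0.1042] [ 0.6174 -0.1153  0.1022] [ 0.6496 -0.1011  0.1181]
spl scene 65
[ 0.5777 -0.1626  0.051 ]
[ 0.581  -0.1645  0.0468]
[ 0.5808 -0.1585  0.0515]
[ 0.5789 -0.1552  0.0528]
[ 0.565  -0.1458  0.0503]
[ 0.5626 -0.1433  0.0506]
[ 0.5612 -0.1394  0.0527]
[ 0.5834 -0.1615  0.0459]
[ 0.5837 -0.1548  0.0516]
[ 0.5805 -0.1536  0.0502]
[ 0.5804 -0.1475  0.0551]
[ 0.571  -0.1435  0.0515]
[ 0.569  -0.1404  0.0525]
[ 0.5665 -0.1381  0.0526]
[ 0.5633 -0.1369  0.0512]
[ 0.5817 -0.1587  0.0419]
[ 0.5834 -0.1497  0.0504]
[ 0.5802 -0.1485  0.0491]
[ 0.5775 -0.1
[... 508 characters left out ...]
 0.5743 -0.1344  0.0462]
[ 0.5982 -0.1414  0.0531]
[ 0.5952 -0.1398  0.0521]
[ 0.5902 -0.1415  0.0471]
[ 0.5845 -0.1379  0.0458]
[ 0.5831 -0.1339  0.0481]
[ 0.5811 -0.1309  0.0491]
[ 0.5787 -0.1284  0.0494]
[ 0.5792 -0.1218  0.0551]
[ 0.5983 -0.142   0.0476]
[ 0.5978 -0.1365  0.0518]
[ 0.5926 -0.1385  0.0462]
[ 0.589  -0.1379  0.0441]
[ 0.585  -0.1379  0.0411]
[ 0.5821 -0.1361  0.0404]
[ 0.583  -0.1287  0.0473]
[ 0.5808 -0.126   0.0478]
[ 0.5791 -0.1226  0.0494]
[ 0.5737 -0.1245  0.0438]
[ 0.5989 -0.1418  0.0431]
[ 0.5967 -0.139   0.0438]
[ 0.5945 -0.1363  0.0444]
[ 0.5826 -0.13    0.0407]
[ 0.5812 -0.126   0.0431]
[ 0.5808 -0.1207  0.0472]
[ 0.5747 -0.1237  0.0401]
[ 0.5809 -0.1212  0.0418]
```

View pics/g3.png

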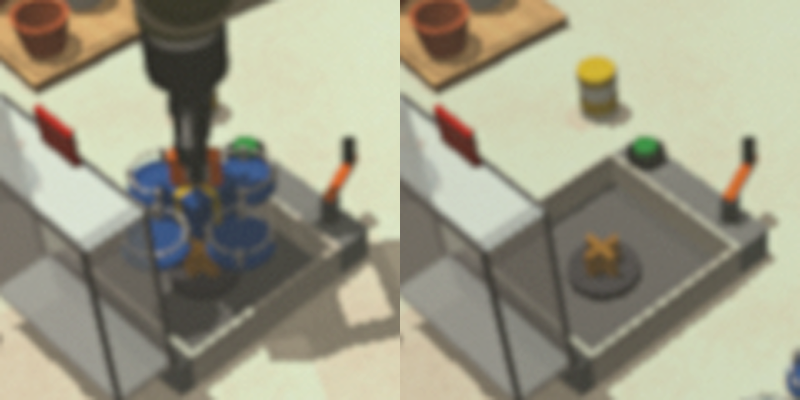

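```bash
python3 - <<'E'
from h import *
z=np.load("/tmp/sc2.npz"); im,d=z["im"],z["d"]; P=cloud("scene",d)
H=hsv(im).astype(int)
m=(H[...,0]>=95)&(H[...,0]<=125)&(H[...,1]>=60)&(abs(P[...,2]-.1045)<.005)
p=P[m]; p=p[np.hypot(p[:,0]-.577,p[:,1]+.14)<.11]; print(len(p))
# assign by quadrant about TCP, yaw 4
c0=np.array([.5762,-.1392])
for it in range(3):
    C=[]
    for k in range(4):
        a=np.deg2rad(4+90*k); e=c0+.058*np.array([np.cos(a),np.sin(a)])
        q=p[np.hypot(p[:,0]-e[0],p[:,1]-e[1])<.038]; C.append((len(q),)+cv2.minEnclosingCircle(q[:,:2].astype(np.float32)))
print(C)
o=np.full((400,400,3),255,np.uint8)
for r in p: cv2.circle(o,(int(200+(r[1]-c0[1])*1800),int(200-(r[0]-c0[0])*1800)),2,(200,0,0),-1)
cv2.circle(o,(200,200),3,(0,0,255),-1)
for k in range(4):
    a=np.deg2rad(4+90*k); cv2.circle(o,(int(200+.058*np.sin(a)*1800),int(200-.058*np.cos(a)*1800)),int(34*1.8),(0,180,0),1)
cv2.imwrite("pics/pads.png",o)
E
```

```text
471
[(111, (0.6284263134002686, -0.12910322844982147), 0.03521611541509628), (166, (0.5739943385124207, -0.08240355551242828), 0.034300487488508224), (109, (0.5181175470352173, -0.1425098329782486), 0.032495416700839996), (84, (0.5912028551101685, -0.20137974619865417), 0.02928960882127285)]
```

View pics/pads.png

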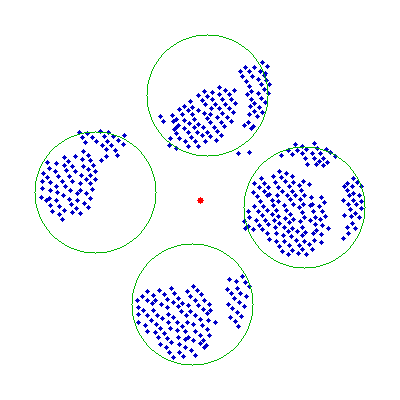

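```bash
python3 - <<'E'
from h import *
d0=np.load("/tmp/scene0.npy"); Q=cloud("scene",d0); z=np.load("/tmp/top.npz"); T=cloud("top",z["d"])
o=np.full((560,800,3),255,np.uint8)
for k,(S,c) in enumerate(((Q,(.5790,-.1425)),(T,(.5775,-.1443)))):
    m=(S[...,2]>.022)&(np.hypot(S[...,0]-c[0],S[...,1]-c[1])<.035); p=S[m]
    f=lambda x,y:(int(200+400*k+y*8000),int(200-x*8000))
    for r in p: 
        t=(r[2]-.022)/.032; cv2.circle(o,f(r[0]-c[0],r[1]-c[1]),3,(int(255*t),0,int(255*(1-t))) if r[2]<.0455 else (0,140,0),-1)
    a=np.deg2rad(4); R=np.array([[np.cos(a),-np.sin(a)],[np.sin(a),np.cos(a)]])
    for w,h in((.02,.004),(.004,.02)):
        q=np.array([[w,h],[-w,h],[-w,-h],[w,-h]])@R.T; cv2.polylines(o,[np.array([f(*x) for x in q])],True,(0,0,0),1)
cv2.imwrite("pics/spl.png",o)
E
```

```text
(no output)
```

View pics/spl.png

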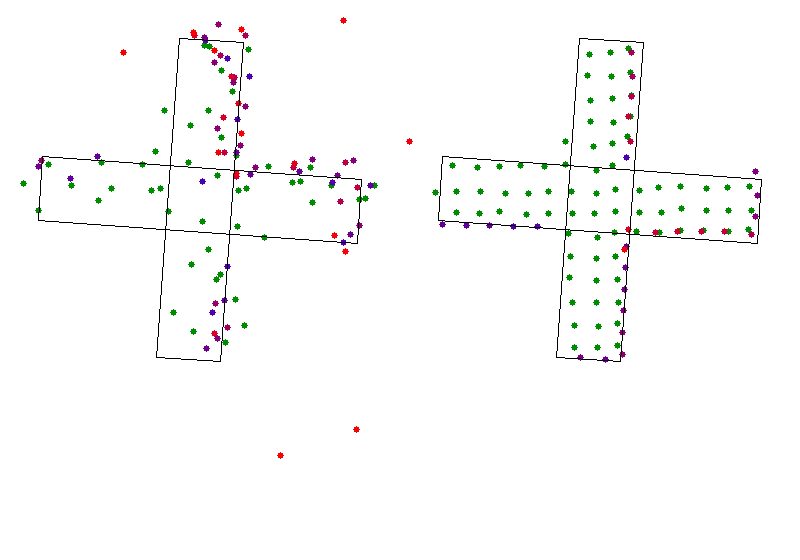

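```bash
python3 -m pendant '[[[0.12,-0.09,-0.3],0,0],[[0,0,-0.5],0,0],[[0,0,-0.4],0,0],[[0,0,-0.1],0,0],[[0,0,0],0,0],[[0,0,0],0,0]]';  python3 -m pendant '[[[0,0,-0.1],0,0],[[0,0,-0.1],0,0],[[0,0,0],0,0],[[0,0,0],0,0]]'
```

```text
time_s: 6.3
position: [0.58, -0.1424, 0.1169]
tool_rot: [[0.761, 0.0, 0.649], [-0.649, -0.0, 0.761], [0.0, -1.0, 0.0]]
ft_force: [0.4, 0.2, -4.6]
grip_width: 0.0149
time_s: 6.63
position: [0.5797, -0.1422, 0.1108]
tool_rot: [[0.761, 0.0, 0.649], [-0.649, -0.0, 0.761], [0.0, -1.0, 0.0]]
ft_force: [0.1, -0.8, -4.9]
grip_width: 0.0147
```

```bash
python3 - <<'E'
from h import *
P=[];F=[]
for i in range(4):
    grab("top"); s=env.observe(); P.append(s["position"]);F.append(s["ft_force"])
print(np.mean(P,0),np.mean(F,0),s["tool_rot"][:2,2])
E
```

```text
[ 0.5798 -0.1422  0.1109] [-0.259  -0.1073 -5.0567] [0.6493 0.7605]
```

```bash
python3 -m pendant '[[[0,0,-0.1],0,0],[[0,0,0],0,0],[[0,0,0],0,0]]';  python3 -m pendant '[[[0,0,-0.1],0,0],[[0,0,0],0,0],[[0,0,0],0,0]]'; python3 -m pendant '[[[0,0,-0.1],0,0],[[0,0,0],0,0],[[0,0,0],0,0]]'
```

```text
time_s: 7.08
position: [0.5801, -0.1424, 0.1085]
tool_rot: [[0.761, 0.001, 0.649], [-0.649, -0.001, 0.761], [0.002, -1.0, 0.0]]
ft_force: [-0.8, 0.5, 2.8]
grip_width: 0.0143
time_s: 7.33
position: [0.5806, -0.1427, 0.1075]
tool_rot: [[0.761, 0.004, 0.649], [-0.649, -0.002, 0.761], [0.005, -1.0, 0.001]]
ft_force: [-2.8, 1.8, 17.5]
grip_width: 0.0147
time_s: 7.58
position: [0.5793, -0.1431, 0.1049]
tool_rot: [[0.761, 0.001, 0.649], [-0.649, -0.003, 0.761], [0.003, -1.0, -0.002]]
ft_force: [-10.2, -0.8, 23.0]
grip_width: 0.0148
```

```bash
python3 -m pendant '[[[-0.05,0,0],0,0],[[0,0,0],0,0],[[0,0,0],0,0]]';  python3 -m pendant '[[[-0.03,0,-0.05],0,0],[[0,0,0],0,0],[[0,0,0],0,0]]'; python3 - <<'E'
from h import *
print(env.observe()["wrist_torque"])
E
```

```text
time_s: 7.83
position: [0.5778, -0.1426, 0.1016]
tool_rot: [[0.76, -0.001, 0.649], [-0.649, -0.001, 0.76], [-0.0, -1.0, -0.001]]
ft_force: [-2.5, -3.0, -3.3]
grip_width: 0.015
time_s: 8.08
position: [0.5774, -0.1426, 0.0996]
tool_rot: [[0.76, -0.0, 0.649], [-0.649, -0.0, 0.76], [-0.0, -1.0, -0.0]]
ft_force: [0.2, -4.6, -6.3]
grip_width: 0.0147
[-0.9269 -0.0011 -0.076 ]
```

```bash
python3 -m pendant '[[[0,-0.03,-0.1],0,0],[[0,0,-0.1],0,0],[[0,0,0],0,0],[[0,0,0],0,0]]';  python3 -m pendant '[[[0,-0.01,-0.15],0,0],[[0,0,-0.15],0,0],[[0,0,0],0,0],[[0,0,0],0,0]]'
```

```text
time_s: 8.42
position: [0.5772, -0.1429, 0.0937]
tool_rot: [[0.761, -0.001, 0.649], [-0.649, 0.001, 0.761], [-0.001, -1.0, -0.0]]
ft_force: [0.5, -2.3, -5.2]
grip_width: 0.015
time_s: 8.75
position: [0.5772, -0.1432, 0.0848]
tool_rot: [[0.761, -0.001, 0.649], [-0.649, 0.001, 0.761], [-0.001, -1.0, 0.0]]
ft_force: [-0.7, 0.4, -4.6]
grip_width: 0.0144
```

```bash
python3 -m pendant '[[[0,0,-0.15],0,0],[[0,0,-0.08],0,0],[[0,0,0],0,0],[[0,0,0],0,0]]';  python3 -m pendant '[[[0,0,-0.1],0,0],[[0,0,0],0,0],[[0,0,0],0,0]]'
```

```text
time_s: 9.08
position: [0.5773, -0.1433, 0.0781]
tool_rot: [[0.761, -0.0, 0.649], [-0.649, 0.0, 0.761], [-0.0, -1.0, 0.0]]
ft_force: [-1.5, 0.2, -4.5]
grip_width: 0.0146
time_s: 9.33
position: [0.5773, -0.1435, 0.076]
tool_rot: [[0.761, 0.001, 0.649], [-0.649, -0.001, 0.761], [0.001, -1.0, -0.0]]
ft_force: [-4.7, -0.2, 4.7]
grip_width: 0.0149
```

```bash
python3 -m pendant '[[[0,0,-0.05],0,0],[[0,0,0],0,0],[[0,0,0.03],0,0.5],[[0,0,0],0,0.5],[[0,0,0],0,0.5],[[0,0,0],0,0.5],[[0,0,0],0,0.5]]';  python3 -m pendant '[[[0,0,0.5],0,0.5],[[0,0,0.8],0,0.5],[[0,0,1],0,0.5],[[0,0,1],0,0.5],[[-0.5,0,0.5],0,0.7],[[-0.9,0,0],0,1],[[-0.9,0,0],0,1],[[-0.9,0,0],0,1],[[-0.9,0,0],0,1],[[-0.9,0,0],0,1],[[-0.9,0,0],0,1],[[-0.9,0,0],0,1]]'
python3 - <<'E'
from h import *
a,_=grab("top","t4"); b,_=grab("scene","s4")
cv2.imwrite("pics/g4.png",np.hstack([cv2.resize(a[90:290,300:500],(400,400)),cv2.resize(b[100:250,200:350],(400,400))])[:,:,::-1])
E
```

```text
time_s: 9.92
position: [0.5774, -0.1434, 0.0745]
tool_rot: [[0.761, 0.0, 0.649], [-0.649, 0.0, 0.761], [0.0, -1.0, 0.0]]
ft_force: [0.0, -0.2, -0.5]
grip_width: 0.0425
time_s: 10.92
position: [0.3721, -0.1432, 0.1886]
tool_rot: [[0.761, 0.0, 0.649], [-0.649, -0.0, 0.761], [0.0, -1.0, 0.0]]
ft_force: [0.3, -0.3, 0.5]
grip_width: 0.0857
```

View pics/g4.png

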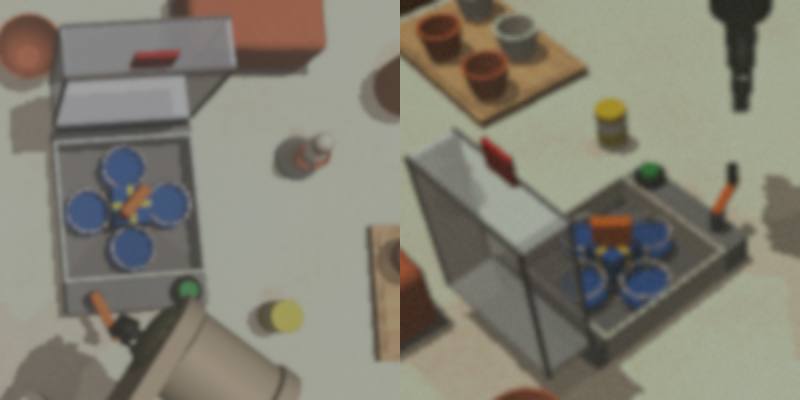

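```bash
cat > m.py <<'E'
from h import *
def top6(n=5):
    L=[grab("top") for i in range(n)]
    return np.mean([l[0].astype(float) for l in L],0).astype(np.uint8),np.median([l[1] for l in L],0)
if __name__=="__main__":
    im,d=top6(); P=cloud("top",d)
    near=np.hypot(P[...,0]-.577,P[...,1]+.144)<.1
    p=P[near&(P[...,2]>.1)&(P[...,2]<.12)]; print("handle",len(p),cv2.minAreaRect(p[:,:2].astype(np.float32)),np.median(p[:,2]))
    for a,c,mm in blobs(col(im,'blu')&near&(P[...,2]<.035),60): print("pad",c,a,np.median(P[mm],0))
    for a,c,mm in blobs(col(im,'blu')&near&(P[...,2]>.05),8): print("hub",c,a,np.median(P[mm],0))
    for k in('red','yel'):
        for a,c,mm in blobs(col(im,k)&(P[...,2]>.06)&(P[...,2]<.07),30): print(k,c,a,cv2.minEnclosingCircle(P[mm][:,:2].astype(np.float32)))
E
python3 m.py
```

```text
handle 112 ((0.5776690244674683, -0.14471738040447235), (0.01580844447016716, 0.04953873157501221), 49.82374954223633) 0.10487263914815037
pad [361.5148 173.211 ] 237 [ 0.6378 -0.141   0.0253]
pad [383.9013 191.3734] 233 [ 0.5845 -0.2048  0.0252]
pad [343.4515 195.1435] 237 [ 0.5745 -0.0869  0.0251]
pad [366.0697 213.5779] 244 [ 0.5194 -0.1508  0.0254]
hub [358.8537 186.439 ] 41 [ 0.5911 -0.1265  0.0654]
hub [372.2286 197.1429] 35 [ 0.5626 -0.162   0.0654]
red [553.101  217.6364] 99 ((0.49964678287506104, -0.6869824528694153), 0.034441571682691574)
red [176.3161 214.6528] 193 ((0.521968424320221, 0.37562230229377747), 0.021706974133849144)
yel [442.4383 247.8457] 162 ((0.41921713948249817, -0.3540838360786438), 0.02064286544919014)
```

```bash
python3 -m pendant '[[[0,-0.78,0],1,1],[[0.17,-0.78,0],1,1],[[0.17,-0.78,0],1,1],[[0.17,-0.78,0],1,1],[[0.2,-0.78,-0.3],1,1],[[0.2,-0.78,-0.4],1,1],[[0.2,-0.78,-0.5],1,1],[[0.2,-0.78,-0.5],1,1],[[0.25,-0.78,-0.5],1,1],[[0,0,0],0,1]]'
python3 - <<'E'
from h import *
b,_=grab("scene","s5"); s=env.observe(); print(s["position"])
cv2.imwrite("pics/g5.png",cv2.resize(b[50:200,200:350],(500,500))[:,:,::-1])
E
```

```text
time_s: 12.1
position: [0.4208, -0.3569, 0.1192]
tool_rot: [[0.997, -0.002, -0.081], [0.081, 0.002, 0.997], [-0.002, -1.0, 0.002]]
ft_force: [-1.1, 0.7, -1.0]
grip_width: 0.0854
[ 0.4205 -0.3551  0.1205]
```

View pics/g5.png

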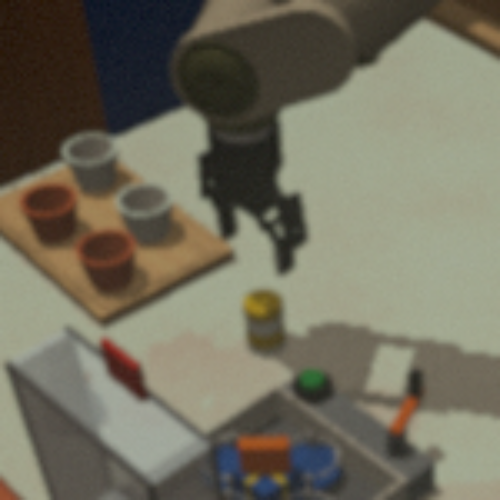

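```bash
python3 -m pendant '[[[-0.03,0.03,-0.5],0,1],[[0,0,-0.8],0,1],[[0,0,-0.8],0,1],[[0,0,-0.6],0,1],[[0,0,-0.25],0,1],[[0,0,0],0,1],[[0,0,0],0,0.5],[[0,0,0],0,0.3],[[0,0,0],0,0],[[0,0,0],0,0],[[0,0,0],0,0],[[0,0,0],0,0]]' 50;  python3 -m pendant '[[[0,0,0],0,0],[[0,0,0.3],0,0],[[0,0,0.7],0,0],[[0,0,0.9],0,0],[[0,0,0.9],0,0],[[0,0,0.5],0,0],[[0,0,0.2],0,0],[[0,0,0],0,0]]' 60
python3 - <<'E'
from h import *
b,_=grab("scene","s6"); s=env.observe(); print(s["position"],s["grip_width"],s["tool_rot"][:2,2])
cv2.imwrite("pics/g6.png",cv2.resize(b[50:200,200:350],(500,500))[:,:,::-1])
E
```

```text
time_s: 13.15
position: [0.4198, -0.3537, 0.0357]
tool_rot: [[0.997, 0.002, -0.079], [0.079, -0.002, 0.997], [0.002, -1.0, -0.002]]
ft_force: [-0.6, 0.0, 6.2]
grip_width: 0.0447
time_s: 13.82
position: [0.4195, -0.3534, 0.1408]
tool_rot: [[0.997, 0.002, -0.079], [0.079, -0.002, 0.997], [0.002, -1.0, -0.002]]
ft_force: [-0.6, -0.3, -1.9]
grip_width: 0.0445
[ 0.4191 -0.353   0.1394] 0.044533107379483294 [-0.0786  0.9969]
```

View pics/g6.png

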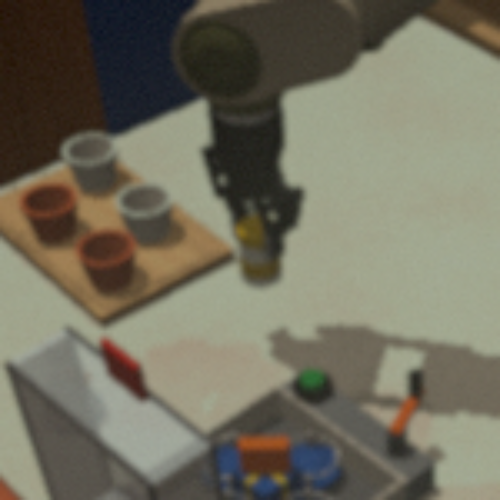

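```bash
python3 -m pendant '[[[0.37,0.76,0.1],0,0],[[0.37,0.76,0],0,0],[[0.37,0.76,0],0,0],[[0.37,0.76,0],0,0],[[0.37,0.76,0],0,0],[[0.37,0.76,0],0,0],[[0.37,0.76,0],0,0],[[0.37,0.76,0],0,0],[[0.38,0.75,0],0,0],[[0,0,0],0,0],[[0,0,0],0,0]]'
python3 - <<'E'
from h import *
im,d=grab("top","t7");b,_=grab("scene","s7"); s=env.observe(); print(s["position"],s["grip_width"],s["ft_force"])
cv2.imwrite("pics/g7.png",cv2.resize(b[100:250,200:350],(500,500))[:,:,::-1])
E
```

```text
time_s: 14.78
position: [0.5191, -0.1471, 0.1409]
tool_rot: [[0.997, -0.002, -0.081], [0.081, 0.001, 0.997], [-0.002, -1.0, 0.001]]
ft_force: [0.3, -0.0, -1.9]
grip_width: 0.0444
[ 0.5189 -0.1485  0.1413] 0.04452313700954376 [-0.238  -0.5145 -1.5141]
```

View pics/g7.png

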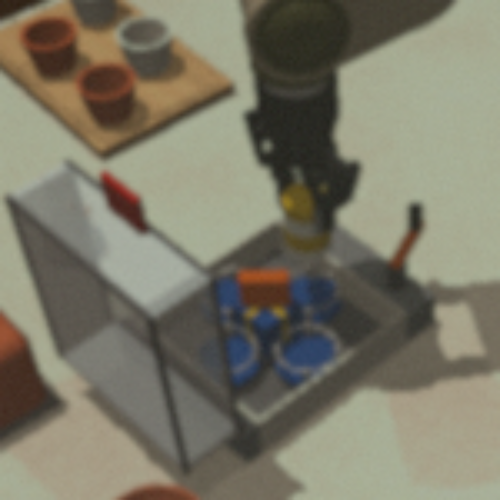

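```bash
python3 -m pendant '[[[0,0,-0.5],0,0],[[0,0,-0.7],0,0],[[0,0,-0.5],0,0],[[0,0,-0.1],0,0],[[0,0,0],0,0],[[0,0,0],0,0]]';python3 -m pendant '[[[0,0,-0.15],0,0],[[0,0,-0.15],0,0],[[0,0,0],0,0],[[0,0,0],0,0]]';python3 -m pendant '[[[0,0,-0.15],0,0],[[0,0,-0.15],0,0],[[0,0,0],0,0],[[0,0,0],0,0]]'
```

```text
time_s: 15.38
position: [0.5195, -0.1489, 0.0887]
tool_rot: [[0.997, 0.0, -0.078], [0.078, -0.0, 0.997], [0.0, -1.0, -0.0]]
ft_force: [0.0, 0.7, -2.0]
grip_width: 0.0443
time_s: 15.72
position: [0.5194, -0.1482, 0.0792]
tool_rot: [[0.997, -0.0, -0.079], [0.079, 0.0, 0.997], [-0.0, -1.0, 0.0]]
ft_force: [0.6, -0.3, -1.9]
grip_width: 0.0447
time_s: 16.05
position: [0.5193, -0.1481, 0.0699]
tool_rot: [[0.997, -0.001, -0.079], [0.079, 0.0, 0.997], [-0.001, -1.0, 0.0]]
ft_force: [-0.2, -0.6, -2.2]
grip_width: 0.0444
```

Inside the pins with no side force. I lower the last few mm, release and back off upward.

```bash
python3 -m pendant '[[[0,0,-0.15],0,0],[[0,0,-0.08],0,0],[[0,0,0],0,0],[[0,0,0],0,0]]';python3 -m pendant '[[[0,0,-0.05],0,0],[[0,0,0],0,0],[[0,0,0],0,0]]'
```

```text
time_s: 16.38
position: [0.5194, -0.1482, 0.0631]
tool_rot: [[0.997, -0.0, -0.079], [0.079, 0.0, 0.997], [-0.0, -1.0, 0.0]]
ft_force: [0.2, -0.7, -1.2]
grip_width: 0.0442
time_s: 16.63
position: [0.5194, -0.1482, 0.0619]
tool_rot: [[0.997, 0.0, -0.079], [0.079, -0.0, 0.997], [0.0, -1.0, -0.0]]
ft_force: [0.1, -1.2, -0.8]
grip_width: 0.0445
```

```bash
python3 -m pendant '[[[0,0,-0.02],0,0],[[0,0,0],0,0.65],[[0,0,0],0,0.7],[[0,0,0],0,0.7],[[0,0,0.2],0,0.7],[[0,0,0.6],0,0.7],[[0,0,1],0,0.7],[[0,0,1],0,0.7],[[0,0,1],0,0.7],[[0,0,0.5],0,0.7]]'; python3 -m pendant '[[[-0.8,0.5,0],0,1],[[-0.8,0.6,0],-0.5,1],[[-0.8,0.6,0],-1,1],[[-0.8,0.6,0],-1,1],[[-0.8,0.6,0],-1,1],[[-0.8,0.6,0],-1,1],[[-0.3,0.6,0],-1,1],[[0,0.6,0],-1,1],[[0,0.6,0],-1,1]]'
python3 m.py; python3 - <<'E'
from h import *
im,d=grab("top","t8");b,_=grab("scene","s8"); s=env.observe(); print(s["position"],s["tool_rot"][:2,2])
cv2.imwrite("pics/g8.png",np.hstack([cv2.resize(im[90:290,300:500],(400,400)),cv2.resize(b[100:250,200:350],(400,400))])[:,:,::-1])
E
```

```text
time_s: 17.47
position: [0.5202, -0.1486, 0.1944]
tool_rot: [[0.997, 0.005, -0.079], [0.079, -0.003, 0.997], [0.005, -1.0, -0.003]]
ft_force: [-0.8, 0.1, 1.2]
grip_width: 0.0598
time_s: 18.22
position: [0.3658, 0.0116, 0.1909]
tool_rot: [[0.836, 0.001, 0.549], [-0.549, -0.0, 0.836], [0.001, -1.0, 0.0]]
ft_force: [-1.0, -0.6, -0.4]
grip_width: 0.0852
handle 111 ((0.5776735544204712, -0.1447063535451889), (0.015898266807198524, 0.04876396805047989), 49.920677185058594) 0.10484015157642101
pad [361.5148 173.211 ] 237 [ 0.638  -0.1413  0.0253]
pad [383.8918 191.3247] 231 [ 0.5846 -0.2052  0.0254]
pad [343.3777 195.1373] 233 [ 0.5745 -0.0867  0.0252]
hub [358.8537 186.439 ] 41 [ 0.5912 -0.1266  0.0651]
hub [372.2286 197.1429] 35 [ 0.5627 -0.1621  0.0653]
red [553.4327 218.0096] 104 ((0.49796658754348755, -0.687674880027771), 0.03508307784795761)
red [176.3128 214.5744] 195 ((0.5218827128410339, 0.37535178661346436), 0.021664973348379135)
[0.3666 0.0102 0.1903] [0.5442 0.839 ]
```

View pics/g8.png

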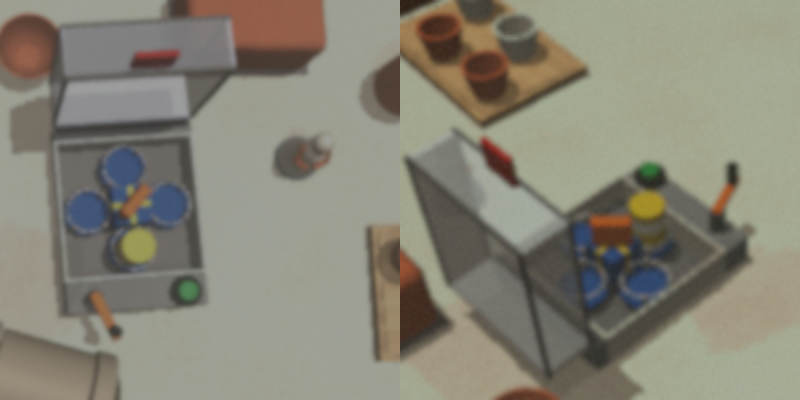

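View pics/s8.png

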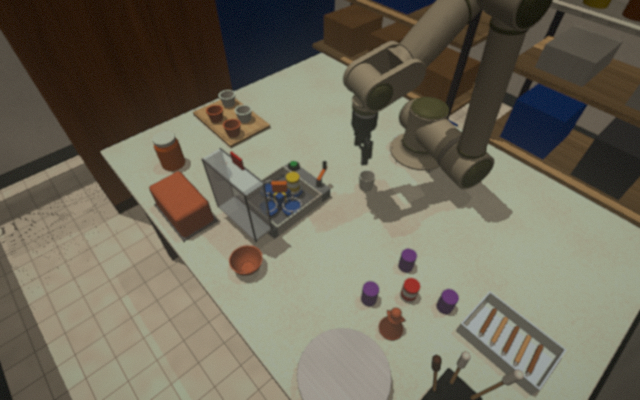

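```bash
python3 -m pendant '[[[0.37,0.87,0],-0.8,1],[[0.37,0.87,0],-0.8,1],[[0.37,0.87,0],-0.8,1],[[0.37,0.87,0],-0.8,1],[[0.37,0.87,0],-0.8,1],[[0.37,0.87,0],-0.8,1],[[0.37,0.87,0],-0.8,1],[[0.37,0.87,0],-0.8,1],[[0.37,0.87,0],-0.8,1],[[0.37,0.87,0],-0.8,1],[[0.37,0.87,0],-0.8,1],[[0.37,0.87,0],-0.8,1]]'; python3 -m pendant '[[[0.37,0.87,-0.2],-0.8,1],[[0.4,0.87,-0.5],0,1],[[0,0,-0.8],0,1],[[0,0,-0.5],0,1],[[0,0,0],0,1],[[0,0,0],0,1]]'
python3 - <<'E'
from h import *
b,_=grab("scene","s9"); s=env.observe(); print(s["position"],s["tool_rot"][:2,2])
cv2.imwrite("pics/g9.png",cv2.resize(b[200:350,330:480],(500,500))[:,:,::-1])
E
```

```text
time_s: 19.57
position: [0.5005, 0.3247, 0.1899]
tool_rot: [[0.153, -0.0, 0.988], [-0.988, -0.0, 0.153], [0.0, -1.0, -0.0]]
ft_force: [-0.4, -0.4, 1.0]
grip_width: 0.0852
time_s: 20.07
position: [0.523, 0.3755, 0.1298]
tool_rot: [[0.087, -0.001, 0.996], [-0.996, -0.001, 0.087], [0.001, -1.0, -0.002]]
ft_force: [0.4, 0.2, -0.1]
grip_width: 0.0857
[0.5234 0.3758 0.131 ] [0.9962 0.0869]
```

View pics/g9.png

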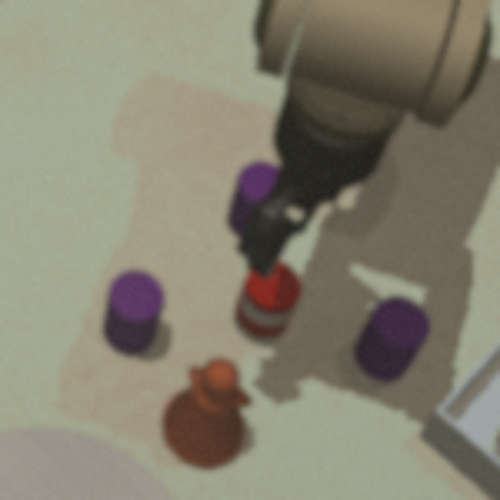

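```bash
python3 -m pendant '[[[0,0.03,-0.5],0,1],[[0,0,-0.8],0,1],[[0,0,-0.8],0,1],[[0,0,-0.7],0,1],[[0,0,-0.35],0,1],[[0,0,0],0,1],[[0,0,0],0,0.5],[[0,0,0],0,0.3],[[0,0,0],0,0],[[0,0,0],0,0],[[0,0,0],0,0],[[0,0,0],0,0]]' 50;  python3 -m pendant '[[[0,0,0],0,0],[[0,0,0.3],0,0],[[0,0,0.7],0,0],[[0,0,0.9],0,0],[[0,0,0.9],0,0],[[0,0,0.5],0,0],[[0,0,0.2],0,0],[[0,0,0],0,0]]' 60
python3 - <<'E'
from h import *
b,_=grab("scene","s10"); s=env.observe(); print(s["position"],s["grip_width"],s["tool_rot"][:2,2])
cv2.imwrite("pics/g10.png",cv2.resize(b[200:350,330:480],(500,500))[:,:,::-1])
E
```

```text
time_s: 21.12
position: [0.5234, 0.3775, 0.0376]
tool_rot: [[0.087, 0.003, 0.996], [-0.996, 0.001, 0.087], [-0.001, -1.0, 0.003]]
ft_force: [0.5, -0.4, 6.4]
grip_width: 0.0449
time_s: 21.78
position: [0.5231, 0.3773, 0.1426]
tool_rot: [[0.087, 0.003, 0.996], [-0.996, 0.001, 0.087], [-0.001, -1.0, 0.003]]
ft_force: [-0.1, -0.0, -2.2]
grip_width: 0.0442
[0.5225 0.377  0.1409] 0.04441703517914897 [0.9962 0.0874]
```

View pics/g10.png

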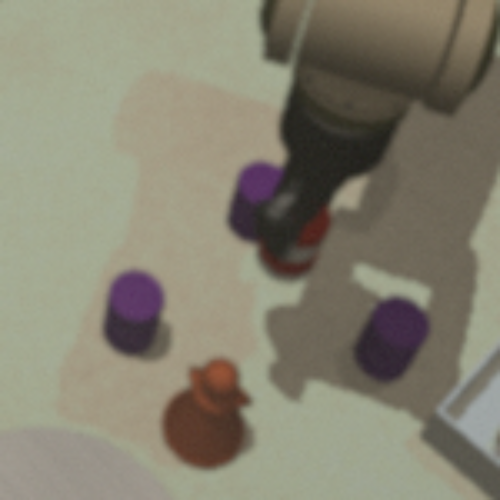

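```bash
python3 -m pendant '[[[0.08,-0.5,0],0,0],[[0.08,-0.77,0],0,0],[[0.08,-0.77,0],0,0],[[0.08,-0.77,0],0,0],[[0.08,-0.77,0],0,0],[[0.08,-0.77,0],0,0],[[0.08,-0.77,0],0,0],[[0.08,-0.77,0],0,0],[[0.08,-0.77,0],0,0],[[0.08,-0.77,0],0,0]]'; python3 -m pendant '[[[0.08,-0.77,0],0,0],[[0.08,-0.77,0],0,0],[[0.08,-0.77,0],0,0],[[0.08,-0.77,0],0,0],[[0.08,-0.77,0],0,0],[[0.08,-0.77,0],0,0],[[0.08,-0.77,0],0,0],[[0.08,-0.77,0],0,0],[[0.08,-0.77,0],0,0],[[0.1,-0.6,0],0,0],[[0,-0.45,0],0,0],[[0,0,0],0,0]]'
python3 - <<'E'
from h import *
im,d=grab("top","t11");b,_=grab("scene","s11"); grab("scene");s=env.observe(); print(s["position"],s["grip_width"],s["ft_force"],s["tool_rot"][:2,2])
cv2.imwrite("pics/g11.png",cv2.resize(b[100:250,200:350],(500,500))[:,:,::-1])
E
```

```text
time_s: 22.67
position: [0.5459, 0.1523, 0.1393]
tool_rot: [[0.087, -0.003, 0.996], [-0.996, -0.0, 0.087], [0.0, -1.0, -0.003]]
ft_force: [0.5, -0.1, -1.4]
grip_width: 0.0446
time_s: 23.67
position: [0.5707, -0.0878, 0.1395]
tool_rot: [[0.085, -0.002, 0.996], [-0.996, 0.0, 0.085], [-0.0, -1.0, -0.002]]
ft_force: [-0.1, -0.0, -1.3]
grip_width: 0.0447
[ 0.5708 -0.0846  0.1402] 0.044513246278019586 [-0.1558 -0.2556 -1.046 ] [0.9962 0.0874]
```

View pics/g11.png

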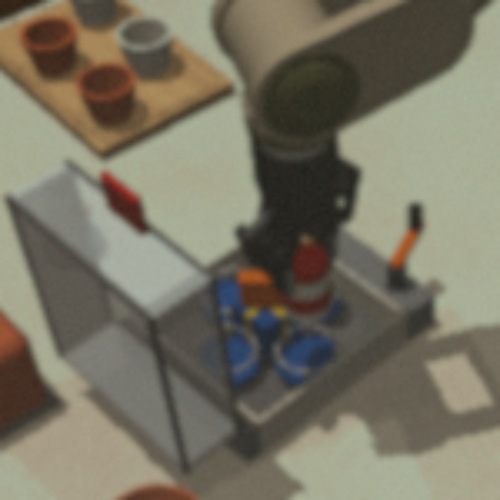

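```bash
python3 -m pendant '[[[0.05,-0.03,-0.5],0,0],[[0,0,-0.7],0,0],[[0,0,-0.4],0,0],[[0,0,-0.1],0,0],[[0,0,0],0,0],[[0,0,0],0,0]]';python3 -m pendant '[[[0,0,-0.15],0,0],[[0,0,-0.15],0,0],[[0,0,0],0,0],[[0,0,0],0,0]]';python3 -m pendant '[[[0,0,-0.15],0,0],[[0,0,-0.15],0,0],[[0,0,0],0,0],[[0,0,0],0,0]]'
```

```text
time_s: 24.32
position: [0.5731, -0.0856, 0.0904]
tool_rot: [[0.088, 0.001, 0.996], [-0.996, -0.0, 0.088], [0.0, -1.0, 0.001]]
ft_force: [1.1, -0.5, -0.8]
grip_width: 0.0441
time_s: 24.65
position: [0.5727, -0.0861, 0.0807]
tool_rot: [[0.087, -0.0, 0.996], [-0.996, 0.0, 0.087], [-0.0, -1.0, -0.0]]
ft_force: [-0.8, 0.3, -1.2]
grip_width: 0.0444
time_s: 24.98
position: [0.5727, -0.0861, 0.0714]
tool_rot: [[0.087, -0.001, 0.996], [-0.996, 0.0, 0.087], [-0.0, -1.0, -0.001]]
ft_force: [-0.1, 0.1, -2.5]
grip_width: 0.0445
```

```bash
python3 -m pendant '[[[0,0,-0.15],0,0],[[0,0,-0.08],0,0],[[0,0,0],0,0],[[0,0,0],0,0]]';python3 -m pendant '[[[0,0,-0.05],0,0],[[0,0,0],0,0],[[0,0,0],0,0]]'
```

```text
time_s: 25.32
position: [0.5728, -0.0861, 0.0646]
tool_rot: [[0.087, -0.0, 0.996], [-0.996, 0.0, 0.087], [-0.0, -1.0, -0.0]]
ft_force: [-0.1, 0.2, -1.0]
grip_width: 0.0444
time_s: 25.57
position: [0.573, -0.0862, 0.0636]
tool_rot: [[0.087, 0.001, 0.996], [-0.996, -0.0, 0.087], [0.0, -1.0, 0.001]]
ft_force: [0.5, 0.5, 0.6]
grip_width: 0.0444
```

Release, rise, back away, then look.

```bash
python3 -m pendant '[[[0,0,-0.02],0,0],[[0,0,0],0,0.65],[[0,0,0],0,0.7],[[0,0,0],0,0.7],[[0,0,0.2],0,0.7],[[0,0,0.6],0,0.7],[[0,0,1],0,0.7],[[0,0,1],0,0.7],[[0,0,1],0,0.7],[[0,0,1],0,0.7]]'; python3 -m pendant '[[[-0.8,0.5,0],0,0],[[-0.8,0.6,0],0,0],[[-0.8,0.6,0],0,0],[[-0.8,0.6,0],1,0],[[-0.8,0.6,0],1,0],[[-0.8,0.6,0],1,0],[[-0.8,0.6,0],1,0],[[-0.3,0.6,0],1,0]]'
python3 - <<'E'
from m import *
im,d=top6(); P=cloud("top",d); b,_=grab("scene","s12"); s=env.observe(); print(s["position"],s["tool_rot"][:2,2])
cv2.imwrite("pics/g12.png",np.hstack([cv2.resize(im[90:290,300:500],(400,400)),cv2.resize(b[100:250,200:350],(400,400))])[:,:,::-1])
for k in('red','yel'):
    for a,c,mm in blobs(col(im,k)&(P[...,2]>.07)&(P[...,2]<.12),30): print(k,c,a,cv2.minEnclosingCircle(P[mm][:,:2].astype(np.float32)),np.median(P[mm][:,2]),P[mm][:,2].std())
m=col(im,'red')&(P[...,2]>.25); p=P[m]; print("tab",p.mean(0),p.min(0),p.max(0))
# lid top pts
H=P[...,2]
m=(H>.24)&(H<.32)&(P[...,0]>.6)&(P[...,1]<0)&(P[...,1]>-.3); p=P[m]; print(len(p),np.percentile(p,[1,50,99],axis=0)); print(cv2.minAreaRect(p[:,:2].astype(np.float32)))
m=(H>.055)&(H<.125)&(P[...,0]<.46)&(P[...,0]>.35)&(P[...,1]<-.03)&(P[...,1]>-.26)
for a,c,mm in blobs(m,8): print("ledge obj",c,a,np.median(P[mm],0),P[mm].min(0),P[mm].max(0))
p=P[m&(H>.1)]; print("knob",p)
E
```

```text
time_s: 26.4
position: [0.5725, -0.086, 0.2087]
tool_rot: [[0.087, 0.0, 0.996], [-0.996, -0.0, 0.087], [0.0, -1.0, 0.0]]
ft_force: [0.7, 0.3, -1.0]
grip_width: 0.0601
time_s: 27.07
position: [0.393, 0.0558, 0.2071]
tool_rot: [[0.504, -0.001, 0.864], [-0.864, 0.0, 0.504], [-0.0, -1.0, -0.0]]
ft_force: [-0.1, -0.6, 0.3]
grip_width: 0.0002
[0.3965 0.0543 0.2069] [0.8668 0.4987]
red [431.0146  93.3907] 1981 ((0.8472521901130676, -0.32575106620788574), 0.10334868729114532) 0.0986819879628047 0.001210674024806158
red [160.7885 171.4231] 52 ((0.632523238658905, 0.4058231711387634), 0.010504234582185745) 0.11143072818031896 0.0031212897692003863
red [168.8    173.4857] 35 ((0.6316288113594055, 0.39768171310424805), 0.011983892880380154) 0.07828042797253554 0.0025703090375597693
red [345.6009 193.1606] 218 ((0.5721365213394165, -0.08606871217489243), 0.02318163774907589) 0.09051391495439853 0.0014957119659756593
yel [368.3204 212.7845] 181 ((0.5172988176345825, -0.14591990411281586), 0.02102736569941044) 0.09058182803340697 0.0010921336499109978
tab [ 0.7086 -0.1359  0.3066] [ 0.705  -0.1581 
[... 677 characters left out ...]
 0.408  -0.1086  0.1114]
 [ 0.408  -0.1109  0.1134]
 [ 0.408  -0.1133  0.1148]
 [ 0.4079 -0.1159  0.1145]
 [ 0.4079 -0.1189  0.1122]
 [ 0.4055 -0.104   0.1064]
 [ 0.4056 -0.1056  0.1132]
 [ 0.4055 -0.108   0.1146]
 [ 0.4055 -0.1104  0.1159]
 [ 0.4054 -0.1133  0.1142]
 [ 0.4054 -0.116   0.1137]
 [ 0.4053 -0.1184  0.1144]
 [ 0.4028 -0.1045  0.1023]
 [ 0.403  -0.1057  0.1121]
 [ 0.4029 -0.1082  0.113 ]
 [ 0.4029 -0.1104  0.1155]
 [ 0.4029 -0.1131  0.1145]
 [ 0.4028 -0.1158  0.1141]
 [ 0.4027 -0.1186  0.1129]
 [ 0.4003 -0.106   0.1095]
 [ 0.4003 -0.1082  0.1123]
 [ 0.4004 -0.1101  0.1169]
 [ 0.4002 -0.1133  0.1128]
 [ 0.4002 -0.1157  0.1145]
 [ 0.3977 -0.1106  0.1132]
 [ 0.3976 -0.1136  0.1107]]
```

View pics/g12.png

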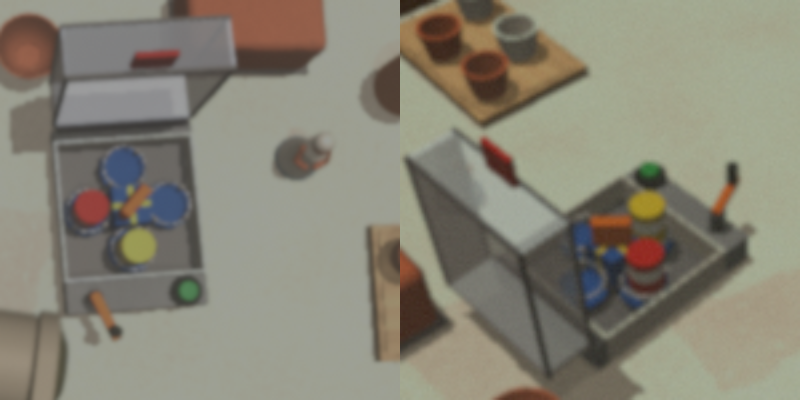

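```bash
python3 -m pendant '[[[0,-0.4,0.85],0.9,0],[[0,-0.4,0.85],0.9,0],[[0,-0.4,0.85],0.9,0],[[0,-0.4,0.85],0.9,0],[[0.2,-0.4,0.85],0.9,0],[[0.4,-0.4,0.85],0.9,0],[[0.7,-0.4,0],0.9,0],[[0.8,-0.4,0],0.9,0],[[0.8,-0.4,0],0.9,0],[[0.8,-0.4,0],0.9,0],[[0.8,-0.4,0],0.9,0],[[0.8,-0.4,0],0.9,0]]'; python3 -m pendant '[[[0.8,-0.4,0],0.9,0],[[0.8,-0.4,0],0.9,0],[[0.8,-0.4,0],0.1,0],[[0.8,-0.3,0],0,0],[[0.8,0,0],0,0],[[0.8,0,0],0,0],[[0.8,0,0],0,0],[[0,0,0],0,0],[[0,0,0],0,0]]'
```

```text
time_s: 28.37
position: [0.5563, -0.0909, 0.3592]
tool_rot: [[0.995, -0.001, 0.103], [-0.103, 0.0, 0.995], [-0.001, -1.0, 0.0]]
ft_force: [-0.8, 0.0, 0.9]
grip_width: 0.0001
time_s: 29.12
position: [0.7237, -0.1354, 0.3562]
tool_rot: [[0.998, -0.004, -0.06], [0.06, 0.001, 0.998], [-0.004, -1.0, 0.001]]
ft_force: [-0.2, 0.4, 1.2]
grip_width: 0.0001
```

```bash
python3 -m pendant '[[[0.3,0.03,0],0,0],[[0,0,0],0,0],[[0,0,0],0,0]]'; python3 - <<'E'
from h import *
b,_=grab("scene","s13"); grab("scene"); s=env.observe(); print(s["position"],s["q"])
cv2.imwrite("pics/g13.png",cv2.resize(b[50:250,150:350],(600,600))[:,:,::-1])
E
```

```text
time_s: 29.37
position: [0.7267, -0.1324, 0.3591]
tool_rot: [[0.998, 0.008, -0.061], [0.061, -0.002, 0.998], [0.008, -1.0, -0.003]]
ft_force: [-0.4, -0.4, 0.9]
grip_width: 0.0002
[ 0.7267 -0.1325  0.3587] [ -19.4921   44.5422   12.6807    0.0303  122.3709 -112.9687]
```

View pics/g13.png

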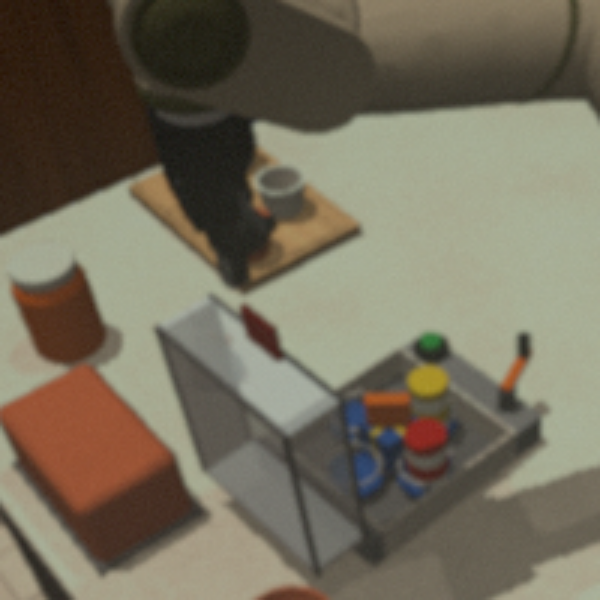

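```bash
python3 -m pendant '[[[0,0,-0.4],0,0],[[0,0,-0.4],0,0],[[0.1,-0.06,-0.2],0,0],[[0.1,0,0],0,0],[[0,0,0],0,0],[[0,0,0],0,0]]'; python3 - <<'E'
from h import *
grab("scene"); s=env.observe(); print(s["position"],s["q"])
E
```

```text
time_s: 29.97
position: [0.7334, -0.1343, 0.3274]
tool_rot: [[0.998, 0.005, -0.061], [0.061, -0.001, 0.998], [0.005, -1.0, -0.001]]
ft_force: [-0.4, 0.2, -0.4]
grip_width: -0.0002
[ 0.7333 -0.1343  0.3274] [ -19.4522   44.4908   17.8429    0.0314  117.3807 -112.9498]
```

```bash
python3 -m pendant '[[[0,0,-0.3],0,0],[[0,0,-0.4],0,0],[[0,0,-0.3],0,0],[[0,0,-0.15],0,0],[[0,0,0],0,0]]'; python3 -m pendant '[[[-0.15,-0.01,0],0,0],[[-0.1,-0.01,0],0,0],[[0,0,0],0,0],[[0,0,0],0,0]]';python3 -m pendant '[[[-0.1,-0.01,0],0,0],[[-0.1,-0.01,0],0,0],[[0,0,0],0,0],[[0,0,0],0,0]]'
```

```text
time_s: 30.43
position: [0.733, -0.1341, 0.2915]
tool_rot: [[0.998, 0.002, -0.061], [0.061, -0.0, 0.998], [0.002, -1.0, -0.0]]
ft_force: [-0.1, 0.4, 0.8]
grip_width: -0.0003
time_s: 30.77
position: [0.7254, -0.1348, 0.2929]
tool_rot: [[0.998, 0.004, -0.061], [0.061, -0.001, 0.998], [0.004, -1.0, -0.001]]
ft_force: [-0.3, -0.0, 0.2]
grip_width: 0.0001
time_s: 31.1
position: [0.7194, -0.1353, 0.2925]
tool_rot: [[0.998, 0.004, -0.061], [0.061, -0.001, 0.998], [0.004, -1.0, -0.001]]
ft_force: [1.8, -0.1, 1.7]
grip_width: 0.0
```

```bash
python3 - <<'E'
import numpy as np
n=52; th=np.linspace(1.55,0,n+1); s=np.linspace(.2425,.247,n+1)
x=-s*np.cos(th)+.016*np.sin(th)+.0095; z=.05+s*np.sin(th)+.016*np.cos(th)
X=.695+x*.9982; Y=-.1366+x*.0593
for i in range(0,n,4):
    print(i,round(th[i],2),"pos",X[i].round(4),Y[i].round(4),z[i].round(4),"dx %.2f dy %.3f dz %.2f per row"%tuple((np.array([X[i+4]-X[i],Y[i+4]-Y[i],z[i+4]-z[i]])/.03/4)))
print(X[-1],Y[-1],z[-1])
E
```

```text
0 1.55 pos 0.7154 -0.1354 0.2928 dx -0.24 dy -0.014 dz -0.00 per row
4 1.43 pos 0.6865 -0.1371 0.2927 dx -0.24 dy -0.014 dz -0.03 per row
8 1.31 pos 0.6577 -0.1388 0.2892 dx -0.23 dy -0.014 dz -0.06 per row
12 1.19 pos 0.6295 -0.1405 0.2822 dx -0.23 dy -0.013 dz -0.09 per row
16 1.07 pos 0.6023 -0.1421 0.2719 dx -0.22 dy -0.013 dz -0.11 per row
20 0.95 pos 0.5765 -0.1436 0.2585 dx -0.20 dy -0.012 dz -0.14 per row
24 0.83 pos 0.5524 -0.1451 0.242 dx -0.18 dy -0.011 dz -0.16 per row
28 0.72 pos 0.5304 -0.1464 0.2227 dx -0.16 dy -0.010 dz -0.18 per row
32 0.6 pos 0.5109 -0.1475 0.2009 dx -0.14 dy -0.008 dz -0.20 per row
36 0.48 pos 0.494 -0.1485 0.177 dx -0.12 dy -0.007 dz -0.22 per row
40 0.36 pos 0.4801 -0.1494 0.1511 dx -0.09 dy -0.005 dz -0.23 per row
44 0.24 pos 0.4693 -0.15 0.1237 dx -0.06 dy -0.004 dz -0.24 per row
48 0.12 pos 0.4619 -0.1504 0.0952 dx -0.03 dy -0.002 dz -0.24 per row
0.45792749999999993 -0.15068375 0.066
```

```bash
python3 -m pendant '[[[-0.24,-0.014,0],0,0],[[-0.24,-0.014,0],0,0],[[-0.24,-0.014,0],0,0],[[-0.24,-0.014,0],0,0],[[-0.24,-0.014,-0.03],0,0],[[-0.24,-0.014,-0.03],0,0],[[-0.24,-0.014,-0.03],0,0],[[-0.24,-0.014,-0.03],0,0],[[0,0,0],0,0]]'; python3 - <<'E'
from h import *
b,_=grab("scene","s14"); s=env.observe(); print(s["position"],s["ft_force"])
cv2.imwrite("pics/g14.png",cv2.resize(b[50:250,150:350],(600,600))[:,:,::-1])
E
```

```text
time_s: 31.85
position: [0.661, -0.1387, 0.2883]
tool_rot: [[0.998, 0.002, -0.061], [0.061, -0.0, 0.998], [0.002, -1.0, -0.0]]
ft_force: [0.1, -0.5, 1.1]
grip_width: 0.0
[ 0.6614 -0.1388  0.2884] [-0.3567 -0.5254  0.1594]
```

View pics/g14.png

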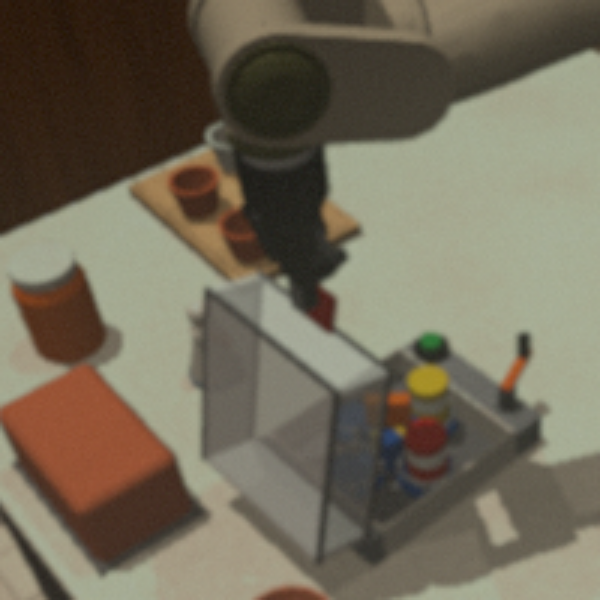

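```bash
python3 -m pendant '[[[-0.23,-0.014,-0.06],0,0],[[-0.23,-0.014,-0.06],0,0],[[-0.23,-0.014,-0.06],0,0],[[-0.23,-0.014,-0.06],0,0],[[-0.23,-0.013,-0.09],0,0],[[-0.23,-0.013,-0.09],0,0],[[-0.23,-0.013,-0.09],0,0],[[-0.23,-0.013,-0.09],0,0],[[-0.22,-0.013,-0.11],0,0],[[-0.22,-0.013,-0.11],0,0],[[-0.22,-0.013,-0.11],0,0],[[-0.22,-0.013,-0.11],0,0]]'; python3 -m pendant '[[[-0.2,-0.012,-0.14],0,0],[[-0.2,-0.012,-0.14],0,0],[[-0.2,-0.012,-0.14],0,0],[[-0.2,-0.012,-0.14],0,0],[[-0.18,-0.011,-0.16],0,0],[[-0.18,-0.011,-0.16],0,0],[[-0.18,-0.011,-0.16],0,0],[[-0.18,-0.011,-0.16],0,0]]'; python3 - <<'E'
from h import *
b,_=grab("scene","s15"); s=env.observe(); print(s["position"],s["ft_force"])
cv2.imwrite("pics/g15.png",cv2.resize(b[50:250,150:350],(600,600))[:,:,::-1])
E
```

```text
time_s: 32.9
position: [0.5807, -0.1435, 0.2573]
tool_rot: [[0.998, 0.004, -0.061], [0.061, -0.001, 0.998], [0.004, -1.0, -0.001]]
ft_force: [3.5, 0.5, -0.2]
grip_width: 0.0001
time_s: 33.57
position: [0.5345, -0.1463, 0.2207]
tool_rot: [[0.998, 0.003, -0.061], [0.061, -0.001, 0.998], [0.003, -1.0, -0.001]]
ft_force: [3.6, 0.6, 0.8]
grip_width: -0.0004
[ 0.5334 -0.1463  0.2198] [ 1.6001 -0.285   0.0794]
```

View pics/g15.png

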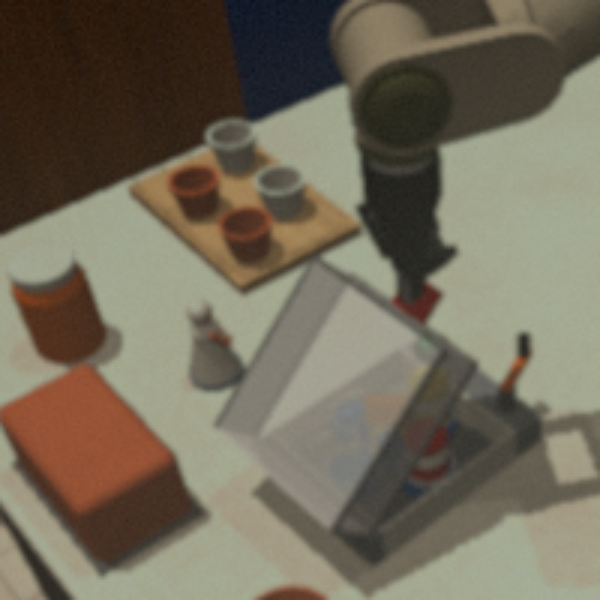

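```bash
python3 -m pendant '[[[-0.16,-0.01,-0.18],0,0],[[-0.16,-0.01,-0.18],0,0],[[-0.16,-0.01,-0.18],0,0],[[-0.16,-0.01,-0.18],0,0],[[-0.14,-0.008,-0.2],0,0],[[-0.14,-0.008,-0.2],0,0],[[-0.14,-0.008,-0.2],0,0],[[-0.14,-0.008,-0.2],0,0]]'; python3 -m pendant '[[[-0.12,-0.007,-0.22],0,0],[[-0.12,-0.007,-0.22],0,0],[[-0.12,-0.007,-0.22],0,0],[[-0.12,-0.007,-0.22],0,0],[[-0.09,-0.005,-0.23],0,0],[[-0.09,-0.005,-0.23],0,0],[[-0.09,-0.005,-0.23],0,0],[[-0.09,-0.005,-0.23],0,0]]'; python3 - <<'E'
from h import *
b,_=grab("scene","s16"); s=env.observe(); print(s["position"],s["ft_force"])
cv2.imwrite("pics/g16.png",cv2.resize(b[50:250,150:350],(600,600))[:,:,::-1])
E
```

```text
time_s: 34.28
position: [0.4985, -0.1485, 0.175]
tool_rot: [[0.998, 0.003, -0.061], [0.061, -0.001, 0.998], [0.003, -1.0, -0.001]]
ft_force: [1.8, -0.2, 1.7]
grip_width: 0.0
time_s: 34.95
position: [0.4734, -0.1499, 0.1209]
tool_rot: [[0.998, 0.003, -0.061], [0.061, -0.001, 0.998], [0.003, -1.0, -0.001]]
ft_force: [1.2, -0.3, 0.4]
grip_width: 0.0002
[ 0.4725 -0.1495  0.1197] [ 0.5895 -0.0091 -1.187 ]
```

View pics/g16.png

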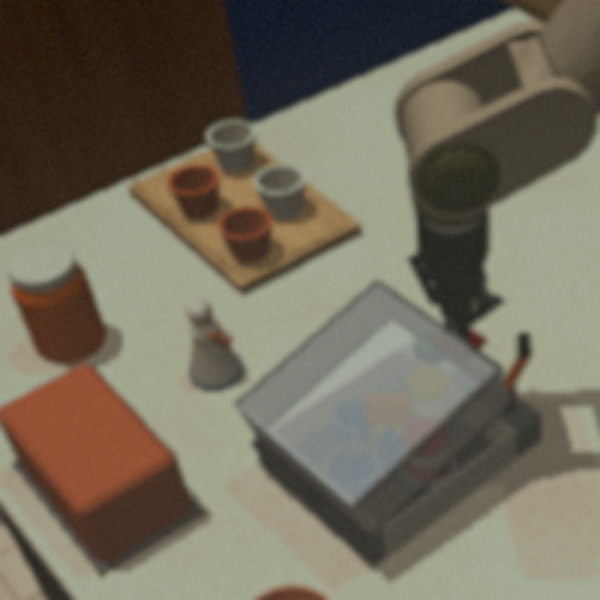

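```bash
python3 -m pendant '[[[-0.05,-0.003,-0.17],0,0],[[-0.05,-0.003,-0.17],0,0],[[-0.05,-0.003,-0.17],0,0],[[-0.04,-0.002,-0.17],0,0],[[-0.04,-0.002,-0.15],0,0],[[-0.03,-0.002,-0.15],0,0],[[-0.03,-0.002,-0.13],0,0],[[-0.02,-0.001,-0.13],0,0],[[-0.02,0,-0.1],0,0],[[-0.01,0,-0.1],0,0]]'; python3 -m pendant '[[[-0.01,0,-0.08],0,0],[[0,0,-0.08],0,0],[[0,0,-0.08],0,0],[[0,0,-0.08],0,0],[[0,0,0],0,0]]'
```

```text
time_s: 35.83
position: [0.4633, -0.1505, 0.0781]
tool_rot: [[0.998, 0.003, -0.061], [0.061, -0.001, 0.998], [0.003, -1.0, -0.001]]
ft_force: [0.4, -1.1, 1.5]
grip_width: -0.0
time_s: 36.25
position: [0.4629, -0.1503, 0.0683]
tool_rot: [[0.998, 0.003, -0.061], [0.061, -0.0, 0.998], [0.003, -1.0, -0.0]]
ft_force: [-0.6, 0.1, 1.1]
grip_width: -0.0001
```

```bash
python3 -m pendant '[[[0,0,-0.06],0,0],[[0,0,-0.06],0,0],[[0,0,0],0,0],[[0,0,0],0,0]]'; python3 -m pendant '[[[0,0,-0.06],0,0],[[0,0,0],0,0],[[0,0,0],0,0]]'
```

```text
time_s: 36.58
position: [0.4631, -0.1504, 0.066]
tool_rot: [[0.998, 0.004, -0.061], [0.061, -0.001, 0.998], [0.004, -1.0, -0.001]]
ft_force: [-3.3, 0.9, 10.7]
grip_width: 0.0002
time_s: 36.83
position: [0.4631, -0.1504, 0.0658]
tool_rot: [[0.998, 0.005, -0.062], [0.062, -0.002, 0.998], [0.005, -1.0, -0.002]]
ft_force: [-8.7, 4.1, 30.6]
grip_width: 0.0002
```

```bash
python3 -m pendant '[[[0,0,0.3],0,0],[[0,0,0.7],0,0],[[0,0,0.8],0,0],[[0,0,0.8],0,0],[[-0.3,0,0.5],-0.6,0],[[-0.5,0.3,0],-1,0],[[-0.5,0.4,0],-1,0],[[-0.5,0.4,0],-1,0],[[-0.5,0.4,0],-1,0],[[-0.4,0.3,0],-1,0],[[0,0,0],-1,0],[[0,0,0],0,0]]'; python3 - <<'E'
from m import *
im,d=top6(3); P=cloud("top",d);H=P[...,2]
b,_=grab("scene","s17"); s=env.observe(); print(s["position"],s["tool_rot"][:2,2])
cv2.imwrite("pics/g17.png",np.hstack([cv2.resize(im[90:290,300:500],(400,400)),cv2.resize(b[100:250,200:350],(400,400))])[:,:,::-1])
m=(P[...,0]>.48)&(P[...,0]<.69)&(P[...,1]>-.24)&(P[...,1]<-.05)&(H>.1); print("lid top z",np.percentile(H[m],[5,50,95]))
th=np.deg2rad(np.linspace(-153.4,-86.6,8)); q=np.c_[.4498+.05*np.cos(th)-.0152,-.089+.05*np.sin(th)+.0088]
print(q, np.diff(q,axis=0)/.03)
E
```

```text
time_s: 37.83
position: [0.3817, -0.096, 0.1566]
tool_rot: [[0.869, 0.003, 0.495], [-0.495, -0.002, 0.869], [0.004, -1.0, -0.001]]
ft_force: [-1.0, 0.1, 0.5]
grip_width: 0.0003
[ 0.3824 -0.0967  0.1564] [0.4905 0.8714]
lid top z [0.1153 0.1173 0.1194]
[[ 0.3899 -0.1026]
 [ 0.3942 -0.1097]
 [ 0.3997 -0.116 ]
 [ 0.4061 -0.1213]
 [ 0.4133 -0.1254]
 [ 0.4211 -0.1283]
 [ 0.4292 -0.1299]
 [ 0.4376 -0.1301]] [[ 0.1443 -0.2367]
 [ 0.1816 -0.2095]
 [ 0.2138 -0.1765]
 [ 0.2401 -0.1386]
 [ 0.2598 -0.0969]
 [ 0.2723 -0.0525]
 [ 0.2772 -0.0066]]
```

View pics/g17.png

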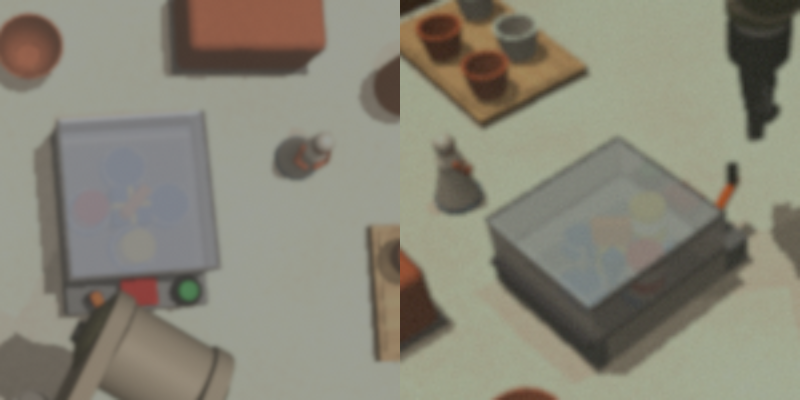

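```bash
python3 -m pendant '[[[0,0,-0.5],0,0],[[0,0,-0.7],0,0],[[0,0,-0.6],0,0],[[0,0,-0.3],0,0],[[0,0,0],0,0]]'; python3 -m pendant '[[[0.12,-0.1,0],0,0],[[0.12,-0.1,0],0,0],[[0.14,-0.24,0],0,0],[[0,0,0],0,0]]';  python3 -m pendant '[[[0.09,-0.1,0],0,0],[[0.09,-0.1,0],0,0],[[0.11,-0.09,0],0,0],[[0.11,-0.09,0],0,0],[[0.12,-0.07,0],0,0],[[0.12,-0.07,0],0,0],[[0,0,0],0,0]]'; python3 - <<'E'
from h import *
b,_=grab("scene","s18"); s=env.observe(); print(s["position"],s["ft_force"])
cv2.imwrite("pics/g18.png",cv2.resize(b[100:220,260:380],(500,500))[:,:,::-1])
E
```

```text
time_s: 38.45
position: [0.3815, -0.0962, 0.0919]
tool_rot: [[0.871, -0.001, 0.491], [-0.491, -0.0, 0.871], [-0.001, -1.0, -0.001]]
ft_force: [-1.0, -0.1, 0.1]
grip_width: 0.0001
time_s: 38.78
position: [0.3946, -0.111, 0.0939]
tool_rot: [[0.87, 0.004, 0.492], [-0.492, -0.003, 0.87], [0.005, -1.0, -0.001]]
ft_force: [-0.1, 0.3, -0.1]
grip_width: 0.0001
time_s: 39.37
position: [0.4136, -0.1257, 0.0935]
tool_rot: [[0.87, 0.003, 0.492], [-0.492, -0.003, 0.87], [0.004, -1.0, -0.001]]
ft_force: [0.3, 0.0, 0.3]
grip_width: -0.0002
[ 0.4133 -0.1255  0.0935] [ 0.3325 -0.5467 -0.2337]
```

View pics/g18.png

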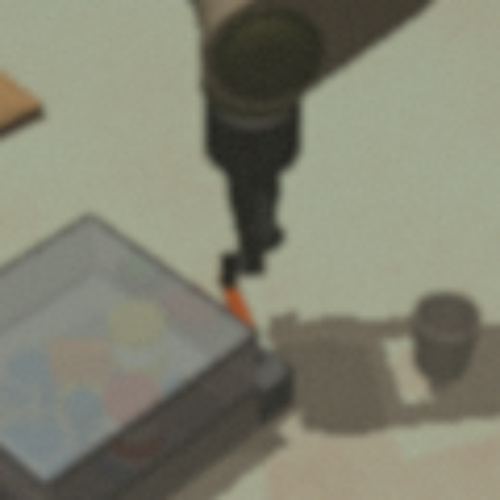

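```bash
python3 -m pendant '[[[0.13,-0.05,0],0,0],[[0.13,-0.05,0],0,0],[[0.14,-0.03,0],0,0],[[0.14,-0.02,0],0,0],[[0.14,0,0],0,0],[[0.14,0,0],0,0],[[0,0,0],0,0]]';python3 -m pendant '[[[0.07,0,0],0,0],[[0,0,0],0,0],[[0,0,0],0,0]]'; python3 -m pendant '[[[0.07,0,0],0,0],[[0,0,0],0,0],[[0,0,0],0,0]]'
```

```text
time_s: 40.0
position: [0.438, -0.1297, 0.0934]
tool_rot: [[0.871, 0.003, 0.492], [-0.492, -0.002, 0.871], [0.003, -1.0, -0.001]]
ft_force: [-0.3, 0.9, 0.5]
grip_width: -0.0002
time_s: 40.25
position: [0.4386, -0.1292, 0.0933]
tool_rot: [[0.871, 0.0, 0.492], [-0.492, -0.001, 0.871], [0.001, -1.0, -0.001]]
ft_force: [-4.9, 1.8, 1.6]
grip_width: 0.0
time_s: 40.5
position: [0.4392, -0.1287, 0.093]
tool_rot: [[0.871, -0.003, 0.492], [-0.492, 0.0, 0.871], [-0.003, -1.0, -0.002]]
ft_force: [-12.3, 1.6, 5.5]
grip_width: -0.0001
```

```bash
python3 -m pendant '[[[-0.3,0.1,0],0,0],[[-0.5,0,0.2],0,0],[[-0.7,0,0.6],0,0],[[-0.7,0,0.8],0,0],[[-0.5,0,0.8],0,0],[[0,0.8,0],0,0],[[0,0.8,0],0,0],[[0,0.8,0],0,0],[[0,0.8,0],0,0]]'; python3 - <<'E'
from m import *
im,d=top6(4); P=cloud("top",d);H=P[...,2]
b,_=grab("scene","s19"); s=env.observe(); print(s["position"])
cv2.imwrite("pics/g19.png",np.hstack([cv2.resize(im[170:270,320:420],(400,400)),cv2.resize(b[100:220,230:350],(400,400))])[:,:,::-1])
m=(P[...,0]>.41)&(P[...,0]<.475)&(P[...,1]>-.24)&(P[...,1]<-.05)&(H>.1)&(H<.116); print("knob",np.median(P[m],0),m.sum())
for a,c,mm in blobs(col(im,'grn')&(P[...,0]<.5),20): print("btn",c,a,np.median(P[mm],0),cv2.minEnclosingCircle(P[mm][:,:2].astype(np.float32)))
E
```

```text
time_s: 41.25
position: [0.3605, -0.0298, 0.1658]
tool_rot: [[0.87, 0.005, 0.493], [-0.493, -0.003, 0.87], [0.005, -1.0, -0.0]]
ft_force: [0.8, -0.8, 0.1]
grip_width: -0.0001
[ 0.3608 -0.031   0.1656]
knob [ 0.454  -0.1386  0.113 ] 35
btn [394.     234.9302] 43 [ 0.4568 -0.219   0.0664] ((0.4567580223083496, -0.21875253319740295), 0.010016512125730515)
```

View pics/g19.png

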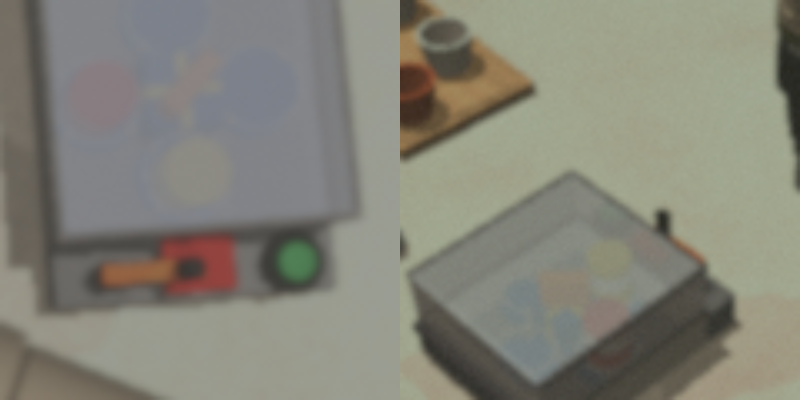

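```bash
python3 -m pendant '[[[0,-0.78,0],0.83,0],[[0,-0.78,0],0.83,0],[[0,-0.78,0],0.83,0],[[0.2,-0.78,0],0.83,0],[[0.5,-0.78,0],0.83,0],[[0.6,-0.78,0],0.83,0],[[0.6,-0.78,0],0.83,0],[[0.6,-0.78,0],0.83,0],[[0.6,0,-0.5],0,0],[[0,0,-0.5],0,0],[[0,0,-0.5],0,0],[[0,0,0],0,0]]'; python3 - <<'E'
from h import *
b,_=grab("scene","s20"); s=env.observe(); print(s["position"],s["tool_rot"][:2,2])
cv2.imwrite("pics/g20.png",cv2.resize(b[80:230,220:370],(500,500))[:,:,::-1])
E
```

```text
time_s: 42.5
position: [0.4523, -0.2184, 0.1178]
tool_rot: [[0.998, -0.0, -0.063], [0.063, 0.002, 0.998], [-0.0, -1.0, 0.002]]
ft_force: [-0.3, 1.1, -0.2]
grip_width: 0.0002
[ 0.4528 -0.2185  0.1194] [-0.0634  0.998 ]
```

View pics/g20.png

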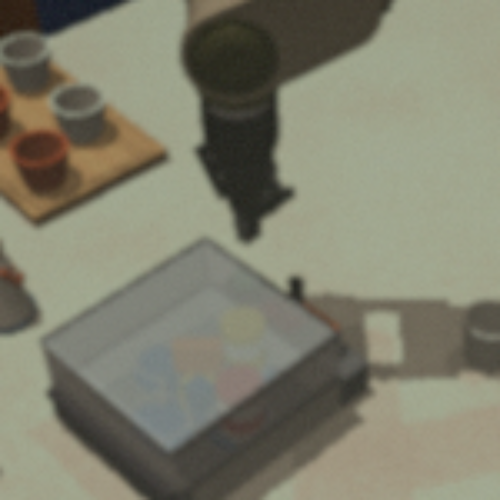

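```bash
python3 -m pendant '[[[0.08,0,-0.5],0,0],[[0,0,-0.6],0,0],[[0,0,-0.4],0,0],[[0,0,-0.15],0,0],[[0,0,0],0,0]]'; python3 -m pendant '[[[0,0,-0.1],0,0],[[0,0,-0.1],0,0],[[0,0,0],0,0]]'; python3 -m pendant '[[[0,0,-0.08],0,0],[[0,0,0],0,0],[[0,0,0],0,0]]'
```

```text
time_s: 42.97
position: [0.4557, -0.2184, 0.071]
tool_rot: [[0.998, 0.003, -0.064], [0.064, -0.0, 0.998], [0.003, -1.0, -0.001]]
ft_force: [0.7, 1.0, 0.3]
grip_width: 0.0004
time_s: 43.22
position: [0.4563, -0.2184, 0.0655]
tool_rot: [[0.998, 0.005, -0.065], [0.065, -0.002, 0.998], [0.005, -1.0, -0.002]]
ft_force: [0.8, -1.6, 2.7]
grip_width: 0.0002
time_s: 43.47
position: [0.4563, -0.2184, 0.063]
tool_rot: [[0.998, 0.004, -0.065], [0.065, -0.002, 0.998], [0.004, -1.0, -0.002]]
ft_force: [0.7, -1.9, 3.9]
grip_width: -0.0002
```

```bash
python3 -m pendant '[[[0,0,-0.08],0,0],[[0,0,0],0,0],[[0,0,0],0,0]]'; python3 -m pendant '[[[0,0,-0.05],0,0],[[0,0,0],0,0],[[0,0,0],0,0]]';python3 -m pendant '[[[0,0,-0.06],0,0],[[0,0,0],0,0],[[0,0,0],0,0]]'
```

```text
time_s: 43.72
position: [0.4563, -0.2184, 0.061]
tool_rot: [[0.998, 0.005, -0.065], [0.065, -0.002, 0.998], [0.005, -1.0, -0.002]]
ft_force: [-1.9, -1.4, 11.5]
grip_width: 0.0002
time_s: 43.97
position: [0.4564, -0.2184, 0.0607]
tool_rot: [[0.998, 0.005, -0.065], [0.065, -0.003, 0.998], [0.005, -1.0, -0.003]]
ft_force: [-5.0, 0.5, 24.9]
grip_width: 0.0003
time_s: 44.22
position: [0.4564, -0.2185, 0.0604]
tool_rot: [[0.998, 0.006, -0.065], [0.065, -0.004, 0.998], [0.006, -1.0, -0.004]]
ft_force: [-9.4, 3.2, 42.1]
grip_width: 0.0
```

```bash
python3 -m pendant '[[[0,0,0.2],0,0],[[0,0,0.4],0,0],[[0,0,0.7],0,0],[[0,0,0.9],0,0],[[-0.5,0,0.7],0,0],[[-0.8,0,0.2],0,0],[[-0.8,0,0],0,0],[[-0.8,0,0],0,0],[[0,0,0],0,0],[[0,0,0],0,0]]'; python3 - <<'E'
from m import *
im,d=top6(4); P=cloud("top",d);H=P[...,2]
cv2.imwrite("pics/t21.png",im[:,:,::-1])
b,_=grab("scene","s21"); s=env.observe(); print(s["position"],s["time_s"],s["ft_force"])
cv2.imwrite("pics/g21.png",np.hstack([cv2.resize(im[130:270,300:440],(400,400)),cv2.resize(b[100:220,230:350],(400,400))])[:,:,::-1])
m=(P[...,0]>.41)&(P[...,0]<.475)&(P[...,1]>-.24)&(P[...,1]<-.05)&(H>.1)&(H<.116); print("knob",np.median(P[m],0),m.sum())
m=(P[...,0]>.48)&(P[...,0]<.69)&(P[...,1]>-.24)&(P[...,1]<-.05)&(H>.1); print("lid top z",np.percentile(H[m],[5,50,95]))
E
```

```text
time_s: 45.05
position: [0.3682, -0.2176, 0.1497]
tool_rot: [[0.998, 0.003, -0.063], [0.063, 0.0, 0.998], [0.003, -1.0, 0.0]]
ft_force: [0.7, -0.1, 0.1]
grip_width: 0.0002
[ 0.3694 -0.2178  0.1496] 45.3 [ 0.9331  0.4823 -0.0418]
knob [ 0.454  -0.1387  0.1132] 36
lid top z [0.1157 0.1173 0.119 ]
```

View pics/g21.png

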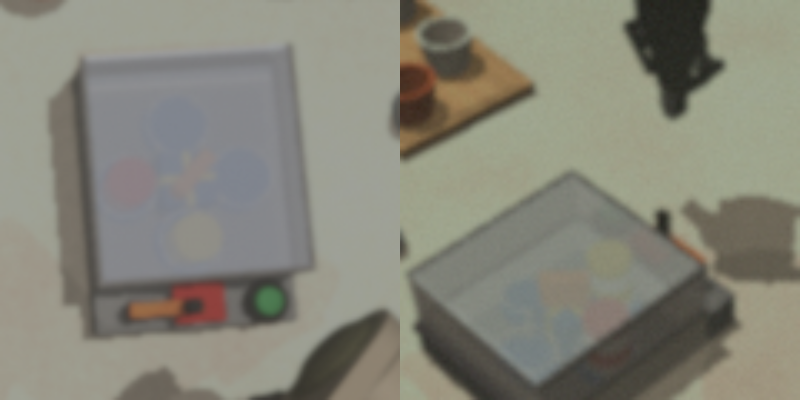

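View pics/s21.png

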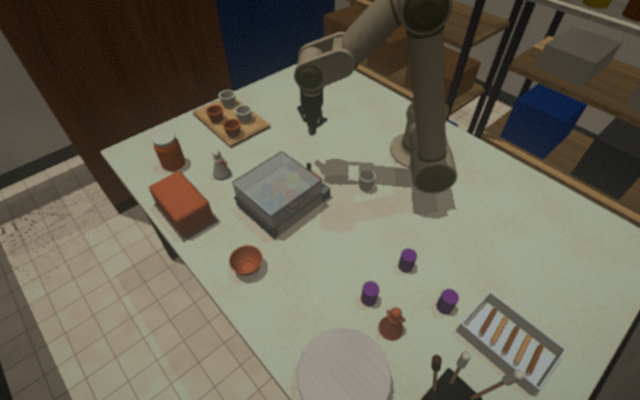

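The end state holds: lid shut, latch across the tab, both jars upright in their pockets under the clear lid. The figurines are undisturbed at scene pixels (393,322) and (220,165), and the robot is clear of everything. I hand the job in.

```bash
python3 - <<'E'
from rig import env
print(env.close_job())
E
```

```text
the job is handed in; nothing more can be done
None
```

The glaze mixer job is done in the order asked and handed in at about 45 s. `close_job` reports no verdict.

- **Carrier:** I turned it about 49° clockwise and slid it onto the spline. It is fully home: pad tops at 25 mm and handle top at 105 mm, against 26 and 106 mm expected.
- **Jars:** Only red and yellow were on the table. Yellow stands in the pocket on the robot side, red in the one on the mixer's +y side. Both cap tops read 90.5 mm, against 91 mm expected. The purple look-alikes were left alone.
- **Lid:** I lowered it along its arc in slow steps. The lid top reads 117 mm, against 118 mm when shut.
- **Latch:** I swung it until it hit its stop. The knob sits over the red tab within about 1 mm of the computed shut position.
- **Start button:** I pressed it until it stopped moving, about 5 to 6 mm below its rest height. It was released and the robot backed clear.
- **Figurines:** Both stand upright with no visible shift. I judged this by eye and did not measure them again.

**Readings that disagreed or stand out:**
- The two cameras disagreed by 2 to 3 mm at the spindle and up to about 7 mm on jar positions. I settled the fit by feel.
- The last push on the button reached 42 N at the wrist. It was with the fingertips, so it should not count against the 40 N limit for the arm and gripper body.
- I noticed no slackened grip and no knocked object.

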